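# Close the adjustable wrench on the wheel nut and nip it up

### The arm

A 6-joint arm with a two-finger parallel gripper is mounted at the origin on the work surface. World frame = base frame: x ahead of the robot, y to its left, z up, the work surface at z = 0. Lengths are in m, angles in rad, forces in N, time in s.
With the tool pointing down it reaches from about 0.4 to 0.825 m from the base axis. Payload 7 kg.
Tool frame: the origin (TCP) lies on the mounting face of the last link; the fingertips stand arm.tcp_to_tips ahead of it and the grasp point (between the pads) lies 159 mm ahead of it (arm.tcp_to_tips is the distance from the TCP to the fingertips, in m); z points along the fingers, y is the direction in which the jaws open and shut (so a half turn about z gives the same grasp; the last joint's range is limited). The gripper opens to 88 mm and grips with 3 to 60 N. Pads are 19 mm wide; open, the fingers measure 130 mm over their backs; the gripper's body (78 mm by 193 mm) begins 47 mm behind the grasp point.
Start: joints at [1.555, 0.359, 0.012, 0, -1.224, -0.288], TCP at [0.202, 0.644, 0.405] pointing down, gripper open.
Joint ranges: [-3.07, 3.07], [-1.43, 2.12], [-1.02, 1.25], [-3.03, 1.67], [-3.05, -0], [-3.03, 3.03]. Speed limits (rad/s): [2.39, 2.39, 3.01, 3.14, 3.14, 3.14].

### API

Orientations are given as [roll, pitch, yaw] about the fixed x, y, z axes, in that order (R = Rz(yaw) Ry(pitch) Rx(roll)).
In Python, from station import arm, cams, job_done, finder gives the robot as it stands.
- The arm moves only by the tool play_rows, never from a script. Its argument "targets" is a list that holds one entry, the list of rows, each a list of 4 numbers: the shift along the tool's x, y, z in m, then the turn about the tool's z in degrees. A call has 1 to 5 rows; each row is the pose to reach, as a shift and turn from the pose commanded when the call began, along the tool's axes at that moment; what a row does not reach only later rows make up. A row lasts 1/8 s, in which the tool goes at most 62.5 mm and 10.7 degrees, less where a joint would pass 70% of its speed; a pose out of reach is approached as far as the arm can. A call with a gripper value outside its range is refused whole. "grip" is the closure in counts, from 0 (fully open) to 255 (shut), set as the call begins (left out, the last holds). The fingers move at their own pace and stop on an object; "newtons" is the grip in N (left out, the last holds). Time passes only in rows, so rows that repeat a pose let the fingers close. It gives the time, the measured TCP pose, the force and the opening at its end, in the units of the state.
- arm.get_state(): the state, without advancing time (a new reading comes with each control period).
- cams.grab_frame(name): name is "scene" or "side" or "wrist"; returns (picture, depth): 400x640x3 uint8, red, green, blue; 400x640 float32, m along the optical axis (not along the pixel's ray), 0 where there is no reading.
- cams.camera_params(name): a dict with "intrinsics" (3x3 intrinsics, pixels), "D" ([k1, k2, p1, p2, k3] as OpenCV has them; the pictures are not rectified), "position" and "attitude" of the camera in the world. Camera axes: x right, y down, z forward; pixel columns grow to the right and rows downward; lengths in m; the calibration is good to about 2 mm. A picture is of the moment at which its call begins: read the wrist's pose just before it. camera_params takes no time and is no camera call; for the wrist camera it gives the pose at the moment of the call.
- job_done(): hands the job in, once; it reports no verdict.
Trained networks look in the newest picture that a camera, given by its name, has taken for a name from the list of things; names that differ only in an ending like _2 or _b are one class to them, and where a whole thing is asked for, a point or a joint stands for the part that bears it (a point fixed in the world has none). Each returns a list of dicts, best first, with "score" (0 to 1); they miss things now and then, are a little off and sometimes report something else, mostly with a low value. They report only what shows in the picture. A call takes as long as a camera call. They do not tell look-alikes from the thing itself.
- finder.find_in(camera, query): "xyz" ([x, y, z] in m, in world coordinates, good to about 4 mm: the middle of the surface that is visible of it).
- finder.masks_of(camera, query): "mask" (400x640 bool, what is visible of it).
The state is a dict: "t": time; "q": joint angles; "qd": joint speeds; "joint_efforts": joint torques, N m; "eef_pos": TCP position; "ee_rot": TCP orientation; "force": force on the tool from outside, world axes, zero at the start; "moment": the same for the moment, N m; "width": finger opening in m.
Only numpy, scipy, OpenCV 4.12 (cv2) and the standard library are available. Lean on these libraries where they do the work, as an engineer would, in place of code of your own. Each camera call takes 0.05 s, during which the arm holds its last target. There are 200 camera calls.

### The job

An adjustable wrench has been laid over the buggy wheel's hex nut with its jaw too wide. Pressing lightly, roll the wrench's knurled worm with a fingertip until the jaw is closed snugly on the nut, but not cranked hard, as the nut is soft; then swing the handle to tighten the nut clockwise (seen from above) by about an eighth of a turn. Leave the wrench lying on the wheel, still snug on the nut, let go of it, and leave the small parts on the table where they are.

Things in the scene. Friction and masses are not known exactly. Their poses are not given: they have to be found in the camera images.
- nut (a joint): turn of the hex wheel nut in rad: 0 at the start, grows clockwise seen from above, stays where it is left. The nut is of soft anodised alloy, 24 mm across flats, 13 mm high, and stands up from the middle of the wheel's flat face. Turning takes about 0.15 N m, so 1 to 2 N at handle_mid. A jaw squeeze of over 25 N bruises it; 6 to 16 N is a snug fit.
- nut_center (a point): middle of the nut, on its axis, 6.5 mm above the wheel's face. The white wheel with black tyre lies flat, axle up (tyre 170 mm across, face 85 mm above the table, tyre 3 mm lower than the face), on a sprung stand: it does not turn, holds still up to about 5 N of downward push, then sinks about 1 mm per 15 N, at most 4 mm.
- wrench: loose steel adjustable wrench, 163 mm long, about 0.3 kg, flat on the wheel's face. Origin: on its underside, on the nut's axis when snug. +x along the handle, away from the nut; +y from fixed to moving jaw; +z up. Head 14 mm thick, x -13 to 51, y -28 to about 35 mm; handle x 60 to 150 mm, 18 mm wide, 3 to 11 mm above the underside; beyond 85 mm it overhangs the tyre, free below.
- handle_mid (a point): middle of the handle, 120 mm from the wrench's origin, half-way up the handle; axes as the wrench.
- worm_top (a point): top of the knurled worm (thumb roller), fixed to the wrench at x 32, y 8, z 17.5 mm, axes as the wrench. The worm, 16 mm in diameter and 16 mm long, lies along the wrench's y and stands 3.5 mm proud of the head; nut and jaws lie lower too. It rolls freely at about 3 N of drag: press with 8 to 10 N (fingertip friction about 0.6, varies by a quarter); over 16 N is too much.
- worm: the worm itself, origin in its middle, turning with it about the wrench's y. Dragging its top towards the nut (wrench -x) closes the jaw, away opens it: 6 mm of jaw travel a turn, 0.12 mm per mm of drag. It stays where it is left. Once the jaw bears on the nut the drag rises by 0.12 N per N of squeeze, 1.2 N of squeeze per mm of drag, until the fingertip slips.
- fixed_face (a point): middle of the fixed jaw's flat inner face (wrench y = -12 mm).
- jaw_face (a point): middle of the moving jaw's flat inner face, straight across from fixed_face; the distance between the two is the jaw opening, 27.5 to 30 mm at the start and 24 mm when snug on the nut.
- jaw: the moving jaw, sliding along the wrench's y on the head, 14 mm high; it has a little spring in it, 10 N per mm. Its origin coincides with the wrench's at an opening of 30 mm.
- bearing_tube_mid (a point): bystander: white ceramic tube standing on the table, 22 mm across, 50 mm high; its middle. Some 30 cm farther to the left stands a fixed steel parts cabinet, 180 mm high, well clear of the work.
- hex_driver_mid (a point): bystander: hex driver lying on the table, 175 mm long, 22 mm thick; the front end of its handle, x along the blade.
- pinion_cover_mid (a point): bystander: nylon pinion cover on the table, 45 by 34 mm plate with a 28 mm boss, 20 mm high; its middle.
Things that resemble listed ones, but are neither listed nor needed, are in the scene too. What is meant by the wrench is not brown, and is the larger of those in its own colour. Of the things that look like the part that bears nut, the smaller one is meant.

How it is judged:
On the way, in this order (a step that is already met when the one before it is completed fails the run):
1. the jaw is closed snugly on the nut (opening within 1.3 mm of the nut's 24 mm, jaw pressing on the nut) before the nut is turned (distance between jaw_face and fixed_face below 0.0253 m and contact force between jaw and nut above 3 N and value of joint nut below 0.1 rad), for 0.3 s.
2. the nut is turned clockwise with the wrench (value of joint nut above 0.58 rad), for 0.2 s.
At the end, for the whole second after the job is handed in: The nut is turned 33 to 57 degrees (0.58 to 1.0 rad) clockwise, the jaw opening is under 25.5 mm, and the wrench lies flat (within 0.08 rad) and at rest around the nut (origin within 6 mm of its axis), released (value of joint nut between 0.58 and 1 rad and distance between jaw_face and fixed_face below 0.0255 m and horizontal distance between wrench and nut_center below 0.006 m and angle between wrench's own z axis and vertical below 0.08 rad and z of wrench in the frame of nut_center below -0.002 m and linear speed of wrench below 0.02 m/s); the robot touches nothing.
It fails at once if the nut is turned while the jaw is still loose on it (opening over 26 mm) (value of joint nut above 0.12 rad and distance between jaw_face and fixed_face above 0.026 m).
It fails at once if the jaw squeezes the soft nut with more than 25 N (contact force between jaw and nut above 25 N).
It fails at once if the robot bears on the wrench with more than 16 N (contact force between wrench and the arm above 16 N).
It fails at once if the fingers bear on the wrench with more than 16 N (contact force between wrench and the fingers above 16 N).
It fails at once if a bystander is moved by more than 20 mm (distance of any of bearing_tube_mid, hex_driver_mid, pinion_cover_mid from where it was at the start of the episode above 0.02 m).
It also fails if it takes over 72 s, if anything falls off the work surface, if the arm or the gripper's body presses on something with over 40 N, if the wrist force passes 120 N, or if a joint passes its speed limit or range.

## Working session

There is one attempt and no reset: what is moved stays moved. The work goes in short steps, Python scripts to look and compute and a tool call to move; the robot and the scene stay as the last step left them, time stands still between calls to the robot, and variables do not carry over. Pictures are saved under pics/ and viewed, about 8 in all and at most 12, crops included, and the job is handed in when it is done.

Besides the shell and the picture viewer there is one more tool, called after "Call:" as name([rows], argument=value, ...), one row to a line, values as JSON. play_rows: Moves the arm, as the interface text tells. Its arguments: {"type":"object","properties":{"targets":{"type":"array","items":{"type":"array","items":{"type":"array","items":{"type":"number"}}}},"grip":{"type":"number"},"newtons":{"type":"number"}},"required":["targets"]}

```bash
ls; mkdir -p pics; cat > h.py <<'E'
import numpy as np, cv2
from scipy.spatial.transform import Rotation as R
from station import arm, cams, job_done, finder
def cam(n):
    p=cams.camera_params(n); return p
def rot(a):
    a=np.array(a,float)
    return a if a.shape==(3,3) else (R.from_quat(a).as_matrix() if a.size==4 else R.from_euler('xyz',a).as_matrix())
def unproj(n,uv,d,p=None):
    p=p or cam(n); K=np.array(p['intrinsics'],float)
    x=cv2.undistortPoints(np.array(uv,float).reshape(-1,1,2),K,np.array(p['D'],float)).reshape(-1,2)
    P=np.c_[x,np.ones(len(x))]*np.reshape(d,(-1,1))
    return P@rot(p['attitude']).T+np.array(p['position'])
def proj(n,X,p=None):
    p=p or cam(n); K=np.array(p['intrinsics'],float)
    C=(np.atleast_2d(X)-np.array(p['position']))@rot(p['attitude'])
    return cv2.projectPoints(C,np.zeros(3),np.zeros(3),K,np.array(p['D'],float))[0].reshape(-1,2)
E
python3 - <<'E'
from h import *
s=arm.get_state(); print({k:np.round(v,4) for k,v in s.items()}); print(arm.tcp_to_tips)
for n in ('scene','side','wrist'):
    p=cam(n); print(n,p)
    im,d=cams.grab_frame(n); cv2.imwrite(f'pics/{n}0.png',im[:,:,::-1]); np.save(f'pics/{n}0.npy',d)
    for q in ('wrench','nut','worm_top','worm','handle_mid','jaw','nut_center','bearing_tube_mid','hex_driver_mid','pinion_cover_mid'):
        print(n,q,[(np.round(r['xyz'],3).tolist(),round(r['score'],2)) for r in finder.find_in(n,q)])
E
```

```text
pics
{'t': np.float64(0.0), 'q': array([ 1.5551e+00,  3.5940e-01,  1.1100e-02, -3.0000e-04, -1.2241e+00,
       -2.8810e-01]), 'qd': array([-0.0013,  0.0028,  0.0007, -0.0001,  0.0019, -0.0005]), 'joint_efforts': array([-4.00000e-04, -5.82718e+01,  2.93048e+01,  6.99730e+00,
        6.90000e-03, -2.00000e-04]), 'eef_pos': array([0.2019, 0.6439, 0.4038]), 'ee_rot': array([ 3.140e+00, -2.000e-04, -3.039e-01]), 'force': array([-0.4888,  0.1327,  0.1324]), 'moment': array([ 0.0061,  0.0646, -0.027 ]), 'width': np.float64(0.0877)}
0.1781
scene {'intrinsics': array([[405.07919209,   0.        , 321.26614637],
       [  0.        , 405.07919209, 196.47374945],
       [  0.        ,   0.        ,   1.        ]]), 'D': array([0.02715273, 0.        , 0.        , 0.        , 0.        ]), 'position': array([ 1.08221661, -0.19936707,  0.79202307]), 'attitude': array([-2.41682007, -0.01142911,  1.13144094])}
scene wrench [([0.585, 0.059, 0.093], 0.87), ([0.487, -0.149, 0.01], 0.87), ([0.35, 0.149, 0.009], 0.63)]
scene nut [([0.587, 0.058, 0.098], 0.7), ([0.273, -0.243, 0.139], 0.63)]
scene worm_t
[... 1528 characters left out ...]
 bearing_tube_mid [([0.604, 0.322, 0.031], 0.49)]
side hex_driver_mid [([0.403, 0.286, 0.018], 0.68)]
side pinion_cover_mid []
wrist {'intrinsics': array([[339.86188331,   0.        , 325.00900962],
       [  0.        , 339.86188331, 199.28934554],
       [  0.        ,   0.        ,   1.        ]]), 'D': array([-0.05102682,  0.        ,  0.        ,  0.        ,  0.        ]), 'position': array([0.27228605, 0.62123174, 0.38386123]), 'attitude': array([ 2.86799340e+00,  4.75329588e-05, -1.87524825e+00])}
wrist wrench []
wrist nut []
wrist worm_top []
wrist worm []
wrist handle_mid []
wrist jaw []
wrist nut_center []
wrist bearing_tube_mid []
wrist hex_driver_mid []
wrist pinion_cover_mid []
```

View scene.

View pics/scene0.png

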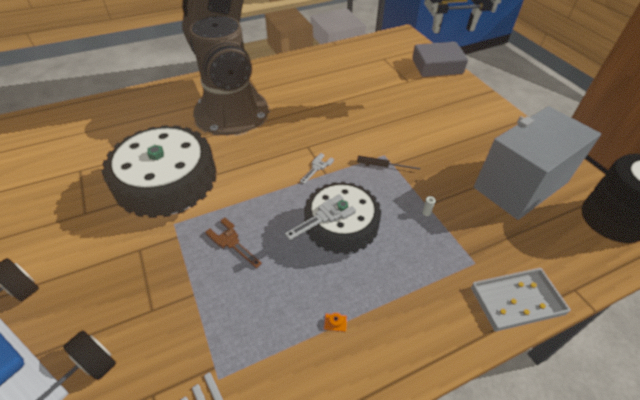

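View pics/side0.png

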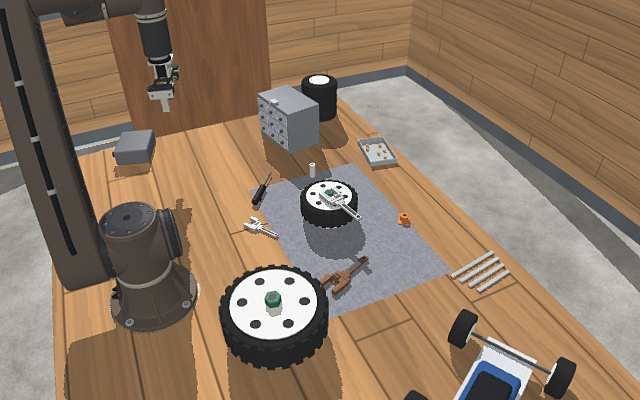

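Both pictures show the silver wrench lying on the small wheel (scene about px (320,215), side (340,200)), with the handle pointing roughly to world −y. The small wheel bears the nut. The bigger wheel, the brown wrench and the small silver wrench are decoys. I'm moving the wrist camera over the wheel with the fingers closed.

Call:
play_rows([
  [[0.0625,0.053,0,-3],[0.107,0.091,0,-6],[0.16,0.1365,0,-9],[0.2135,0.182,0,-12],[0.267,0.2275,0,-15]],
], grip=255, newtons=20)

```text
t: 2.28
eef_pos: [0.369, 0.3776, 0.405]
ee_rot: [-3.141, -0.0, -0.04]
force: [1.2, 0.3, -0.4]
width: 0.0434
```

Call:
play_rows([
  [[0.04,0.058,0.01,-1],[0.08,0.116,0.02,-2],[0.119,0.173,0.04,-2],[0.159,0.231,0.06,-2],[0.198,0.289,0.075,-2]],
])

```text
t: 2.9
eef_pos: [0.531, 0.119, 0.3402]
ee_rot: [-3.141, -0.001, -0.007]
force: [1.2, 1.3, 0.2]
width: 0.0005
```

```bash
python3 - <<'E'
from h import *
s=arm.get_state(); print({k:np.round(s[k],4) for k in ('t','eef_pos','ee_rot','width','force')})
n='wrist'; p=cam(n); print(p['position'],p['attitude'])
im,d=cams.grab_frame(n); cv2.imwrite('pics/w1.png',im[:,:,::-1]); np.savez('pics/w1.npz',im=im,d=d,pos=p['position'],att=p['attitude'])
for q in ('nut','worm','jaw','handle_mid','wrench'):
    for r in finder.find_in(n,q)[:2]: print(q,np.round(r['xyz'],4),round(r['score'],2), proj(n,r['xyz'],p).round(0))
for r in finder.masks_of(n,'wrench')[:2]:
    m=r['mask']; print(m.sum(), np.argwhere(m).mean(0))
E
```

```text
{'t': np.float64(2.9), 'eef_pos': array([0.531 , 0.119 , 0.3402]), 'ee_rot': array([-3.1412e+00, -8.0000e-04, -6.7000e-03]), 'width': np.float64(0.0005), 'force': array([1.2374, 1.2839, 0.1656])}
[0.60475206 0.11748288 0.31940598] [ 2.86876946e+00  3.35072530e-04 -1.57815696e+00]
nut [0.5642 0.1022 0.0958] 0.73 [[349. 167.]]
worm [0.5797 0.0768 0.099 ] 0.76 [[388. 144.]]
worm [ 0.4733 -0.1447  0.0176] 0.62 [[590. 243.]]
jaw [ 0.449  -0.1356  0.014 ] 0.83 [[575. 264.]]
jaw [0.5932 0.1039 0.0978] 0.81 [[347. 123.]]
handle_mid [0.5805 0.0567 0.1018] 0.92 [[421. 143.]]
handle_mid [ 0.5057 -0.1308  0.011 ] 0.79 [[579. 210.]]
wrench [ 0.5063 -0.1331  0.0113] 0.88 [[582. 210.]]
wrench [0.5805 0.0669 0.0996] 0.65 [[404. 143.]]
3561 [200.1713002  584.20668352]
10809 [146.86307707 424.34212231]
```

View pics/w1.png

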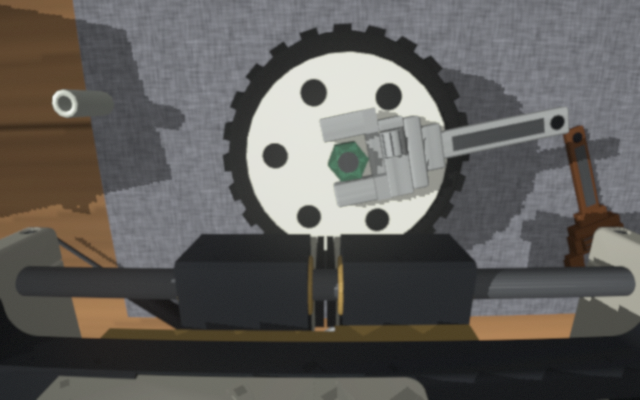

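The wrist picture shows the nut at px (348,160), the worm at about (390,143), the moving jaw on top (345,123), the fixed jaw below (360,193) and the handle running right to (560,120). Next I fit the wrench pose from depth.

```bash
cat >> h.py <<'E'
def cloud(n='wrist',save=None):
    p=cam(n); im,d=cams.grab_frame(n)
    if save: cv2.imwrite(save,im[:,:,::-1])
    v,u=np.mgrid[0:400,0:640]; P=unproj(n,np.c_[u.ravel(),v.ravel()],d.ravel(),p).reshape(400,640,3)
    P[d<=0]=np.nan
    return im,d,P,p
def wrench_pose(n='wrist'):
    im,d,P,p=cloud(n)
    out=[]
    ms=[r['mask'] for r in finder.masks_of(n,'wrench')]
    ms=[m for m in ms if np.nanmedian(P[m][:,2])>.07]
    m=ms[0]; Q=P[m]; Q=Q[(Q[:,2]>.08)&(Q[:,2]<.115)]
    return im,d,P,p,m,Q
E
python3 - <<'E'
from h import *
im,d,P,p,m,Q=wrench_pose()
s=arm.get_state(); print({k:np.round(s[k],4) for k in ('t','eef_pos','ee_rot','force')})
np.savez('pics/w2.npz',im=im,d=d,P=P,m=m,pos=p['position'],att=p['attitude'])
# nut by green colour
hsv=cv2.cvtColor(im,cv2.COLOR_RGB2HSV); g=((hsv[...,0]>60)&(hsv[...,0]<100)&(hsv[...,1]>70))
n_,lab,st,ce=cv2.connectedComponentsWithStats(g.astype(np.uint8)); i=1+np.argmax(st[1:,4]); print('nut px',ce[i],st[i], np.nanmedian(P[lab==i],0), np.nanmin(P[lab==i],0),np.nanmax(P[lab==i],0))
w=(np.abs(P[...,2]-.085)<.012)&(im.min(2)>190); print('face z',np.nanmedian(P[w][:,2]),w.sum())
print('wrench z pct',np.percentile(Q[:,2],[5,25,50,75,90,97,99]))
c=np.array([.572,.102]); 
# handle pts: far from nut
r=np.linalg.norm(Q[:,:2]-c,axis=1); H=Q[(r>.075)&(r<.15)]
print(len(H),np.median(H[:,2]))
(vx,vy,x0,y0)=cv2.fitLine(H[:,:2].astype(np.float32),cv2.DIST_L2,0,.01,.01).ravel()
if vy>0: vx,vy=-vx,-vy
e=np.array([vx,vy]); nrm=np.array([-vy,vx]); print('theta',np.degrees(np.arctan2(vy,vx)))
h=H[:,:2]-[x0,y0]; print('width',np.percentile(h@nrm,[1,5,95,99]),'line pt',x0,y0,'r max',np.percentile((Q[:,:2]-[x0,y0])@e,[.5,99.5]))
# gripper points in tool frame
T=rot(s['ee_rot']); G=(P.reshape(-1,3)-s['eef_pos'])@T
gi=G[(G[:,2]>.0)&(G[:,2]<.185)&np.isfinite(G[:,0])&(np.abs(G[:,0])<.1)&(np.abs(G[:,1])<.12)]
for z in np.arange(.09,.185,.01):
    k=gi[(gi[:,2]>=z)&(gi[:,2]<z+.01)]
    if len(k): print(round(z,3),len(k),'x',k[:,0].min().round(4),k[:,0].max().round(4),'y',k[:,1].min().round(4),k[:,1].max().round(4))
E
```

```text
{'t': np.float64(3.35), 'eef_pos': array([0.5299, 0.1219, 0.3409]), 'ee_rot': array([-3.141e+00, -1.000e-03, -5.100e-03]), 'force': array([ 0.5164,  0.1207, -0.1634])}
nut px [351.66777963 158.82136895] [334 141  38  38 599] [0.56960263 0.10298713 0.09718038] [0.55622322 0.09012254 0.09532719] [0.58057982 0.11456884 0.09898772]
face z 0.08417710253832283 16765
wrench z pct [0.08970671 0.09523355 0.0969401  0.09819513 0.09887632 0.10040685
 0.1016514 ]
2826 0.09521663256595675
theta -78.34442
width [-0.00884985 -0.0080506   0.00778235  0.0083129 ] line pt 0.5888465 -0.0072975326 r max [-0.12403546  0.03471297]
0.09 21570 x -0.0078 0.0409 y -0.0843 0.084
0.1 8205 x 0.0033 0.0408 y -0.0872 0.0897
0.11 1184 x 0.0007 0.0402 y -0.0861 0.0896
0.12 51 x -0.0022 0.0071 y -0.0026 0.0052
0.13 513 x -0.0092 0.0039 y -0.0026 0.0052
0.14 124 x 0.01 0.0126 y -0.0027 0.0054
0.15 206 x 0.0063 0.0125 y -0.0044 0.0071
0.16 268 x 0.0051 0.0127 y -0.0048 0.0075
0.17 142 x 0.0099 0.0125 y -0.005 0.0076
```

```bash
cat >> h.py <<'E'
def rectify(im,p,o,th,z,n='wrist',s=8,xr=(-20,60),yr=(-35,40)):
    # top view in wrench axes at world height z: cols = wrench x mm, rows = wrench y descending
    e=np.array([np.cos(th),np.sin(th)]); r=np.array([-e[1],e[0]])
    X,Y=np.meshgrid(np.arange(xr[0],xr[1],1/s),np.arange(yr[1],yr[0],-1/s))
    W=np.c_[np.array(o)+(X.ravel()[:,None]*e+Y.ravel()[:,None]*r)/1e3,np.full(X.size,z)]
    uv=proj(n,W,p).reshape(*X.shape,2).astype(np.float32)
    out=cv2.remap(im,uv[...,0],uv[...,1],cv2.INTER_CUBIC).copy()
    for k in range(xr[0]//10*10,xr[1],10): cv2.line(out,(int((k-xr[0])*s),0),(int((k-xr[0])*s),6 if k else 14),(255,0,0),1)
    for k in range(yr[0]//10*10,yr[1],10): cv2.line(out,(0,int((yr[1]-k)*s)),(6 if k else 14,int((yr[1]-k)*s)),(255,0,0),1)
    return out
E
python3 - <<'E'
from h import *
z=np.load('pics/w2.npz'); p=cam('wrist'); p['position']=z['pos']; p['attitude']=z['att']
th=np.radians(-78.3); o=np.array([.566,.1035])
cv2.imwrite('pics/r2.png',rectify(z['im'],p,o,th,.098)[:,:,::-1])
Q=z['P'][z['m']]; e=np.array([np.cos(th),np.sin(th)]); r=np.array([-e[1],e[0]])
w=np.c_[(Q[:,:2]-o)@e,(Q[:,:2]-o)@r,Q[:,2]]*1e3
k=w[(w[:,2]>100.5)&(w[:,0]>15)&(w[:,0]<50)]; print(len(k),np.median(k,0),k.min(0),k.max(0))
print(arm.get_state()['q'])
E
```

```text
304 [ 32.59825991   8.42395679 101.42351496] [ 27.10525491   0.24692937 100.50051976] [ 37.59006094  16.40894381 103.03260557]
[ 5.86605355e-01  1.95693754e-01 -3.69028835e-01  1.56861756e-05
 -1.00492943e+00  9.79066187e-01]
```

View pics/r2.png

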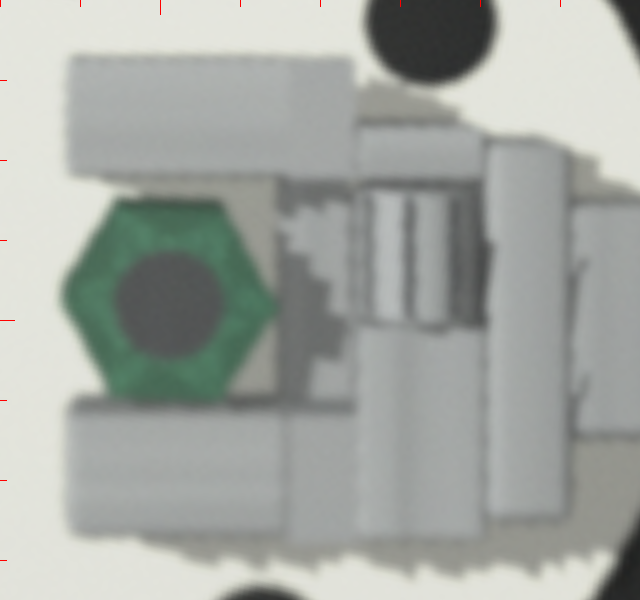

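The rectified view shows a jaw opening of about 28 mm (faces at rows 177 and 405), the nut resting on the fixed jaw with its flats parallel to the jaws, and the worm centred at about (415,257), i.e. wrench x 32.5, y 8. I'll turn the tool so its x runs along the wrench and the camera sits on the nut side.

Call:
play_rows([
  [[0.02,0.02,0.005,-10.5],[0.04,0.04,0.01,-21],[0.052,0.05,0.015,-31.5],[0.052,0.054,0.02,-42],[0.052,0.054,0.025,-52.5]],
])

```text
t: 3.98
eef_pos: [0.5818, 0.0672, 0.3154]
ee_rot: [3.141, -0.0, 0.917]
force: [0.1, -0.2, 1.4]
width: 0.0002
```

Call:
play_rows([
  [[0,0,0,-10.5],[0,0,0,-21],[0,0,0,-31.5],[0,0,0,-42],[0,0,0,-49.2]],
])

```text
t: 4.6
eef_pos: [0.5816, 0.0677, 0.3157]
ee_rot: [3.141, -0.0, 1.775]
force: [-0.7, -0.1, 0.0]
width: 0.0002
```

Call:
play_rows([
  [[0,0,0,0],[0,0,0,0]],
])

```text
t: 4.85
eef_pos: [0.5818, 0.0671, 0.3155]
ee_rot: [3.141, -0.0, 1.766]
force: [-0.6, -0.8, -0.1]
width: 0.0003
```

```bash
python3 - <<'E'
from h import *
im,d,P,p=cloud('wrist','pics/w3.png')
s=arm.get_state(); print({k:np.round(s[k],4) for k in ('t','q','eef_pos','ee_rot','force')})
np.savez('pics/w3.npz',im=im,d=d,P=P,pos=p['position'],att=p['attitude'])
th=np.radians(-78.3); o=np.array([.566,.1035])
cv2.imwrite('pics/r3.png',rectify(im,p,o,th,.098)[:,:,::-1])
hsv=cv2.cvtColor(im,cv2.COLOR_RGB2HSV); g=((hsv[...,0]>60)&(hsv[...,0]<100)&(hsv[...,1]>70))
n_,lab,st,ce=cv2.connectedComponentsWithStats(g.astype(np.uint8)); i=1+np.argmax(st[1:,4]); N=P[lab==i]; print('nut px',ce[i],st[i], np.nanmedian(N,0), np.nanpercentile(N,2,0)/2+np.nanpercentile(N,98,0)/2)
G=(P.reshape(-1,3)-s['eef_pos'])@rot(s['ee_rot'])
gi=G[(G[:,2]>.12)&(G[:,2]<.182)&(np.abs(G[:,0])<.03)&(np.abs(G[:,1])<.03)]
for z in np.arange(.12,.185,.01):
    k=gi[(gi[:,2]>=z)&(gi[:,2]<z+.01)]
    if len(k): print(round(z,3),len(k),'x',k[:,0].min().round(4),k[:,0].max().round(4),'y',k[:,1].min().round(4),k[:,1].max().round(4))
z=np.load('pics/w2.npz')
E
```

```text
{'t': np.float64(4.9), 'q': array([ 0.4481,  0.2862, -0.3106,  0.    , -0.9737,  2.8891]), 'eef_pos': array([0.5818, 0.0669, 0.3155]), 'ee_rot': array([ 3.1413, -0.    ,  1.7664]), 'force': array([ 0.0395, -0.1024, -0.1896])}
nut px [312.71481943 162.66749689] [293 141  39  45 803] [0.56793728 0.10396494 0.09720875] [0.56808483 0.10308918 0.09724082]
0.12 51 x -0.0045 0.0051 y -0.0033 0.0045
0.13 513 x -0.0115 0.0017 y -0.0033 0.0044
0.14 128 x 0.0078 0.0106 y -0.0035 0.0046
0.15 206 x 0.0045 0.0103 y -0.0052 0.0064
0.16 264 x 0.0032 0.0106 y -0.0055 0.0068
0.17 142 x 0.008 0.0103 y -0.0057 0.0069
```

View pics/r3.png

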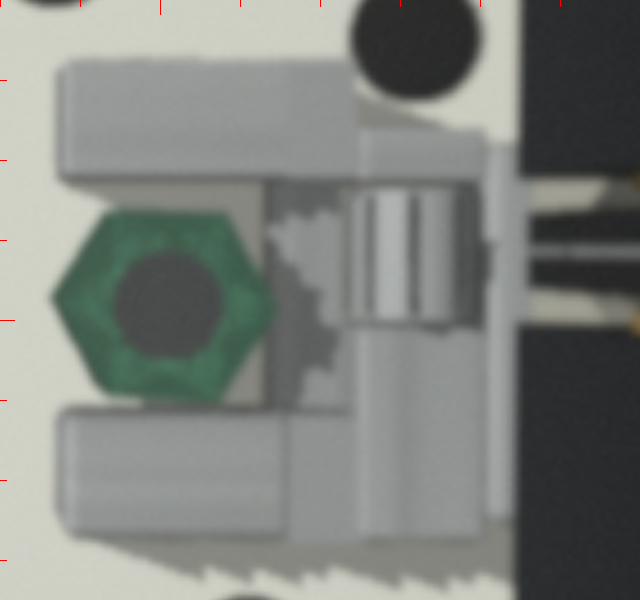

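Both views agree to about 1 mm. The tip is 6 mm to the handle side of the worm and centred across it, so I descend.

Call:
play_rows([
  [[0,0,0.015,0],[0,0,0.03,0],[0,0,0.032,0],[0,0,0.033,0],[0,0,0.033,0]],
])

```text
t: 5.52
eef_pos: [0.582, 0.0664, 0.2825]
ee_rot: [3.141, 0.0, 1.768]
force: [0.0, -0.2, 0.5]
width: 0.0005
```

Call:
play_rows([
  [[0,0,0.0005,0],[0,0,0.001,0],[0,0,0.001,0]],
])

```text
t: 5.9
eef_pos: [0.5819, 0.0664, 0.2814]
ee_rot: [3.141, -0.0, 1.768]
force: [0.7, 0.2, -0.1]
width: 0.0
```

Call:
play_rows([
  [[0,0,0.0005,0],[0,0,0.0007,0],[0,0,0.0007,0]],
])

```text
t: 6.28
eef_pos: [0.5819, 0.0664, 0.2808]
ee_rot: [3.141, 0.0, 1.768]
force: [-0.7, 0.3, 1.8]
width: 0.0003
```

Call:
play_rows([
  [[0,0,0.0005,0],[0,0,0.0005,0],[0,0,0.0005,0]],
])

```text
t: 6.65
eef_pos: [0.582, 0.0664, 0.2806]
ee_rot: [3.141, 0.0, 1.768]
force: [-2.1, -0.5, 5.9]
width: 0.0004
```

Call:
play_rows([
  [[0,0,0.0003,0],[0,0,0.0003,0],[0,0,0.0003,0]],
])

```text
t: 7.02
eef_pos: [0.582, 0.0664, 0.2805]
ee_rot: [3.141, 0.0, 1.768]
force: [-4.1, 0.4, 6.5]
width: 0.0007
```

```bash
python3 - <<'E'
from h import *
for i in range(4):
    cams.grab_frame('wrist'); s=arm.get_state(); print(s['t'],np.round(s['force'],2),np.round(s['eef_pos'],5))
E
```

```text
7.075 [-3.06 -0.11  7.24] [0.58196 0.06639 0.28048]
7.125 [-2.78 -0.43  7.08] [0.58194 0.06636 0.28048]
7.175 [-2.59  0.2   6.35] [0.58197 0.06639 0.28048]
7.225 [-2.3   1.02  5.95] [0.58195 0.0664  0.2805 ]
```

Call:
play_rows([
  [[0,0,0.0003,0],[0.0015,0,0.0003,0],[0.003,0,0.0003,0],[0.0045,0,0.0003,0],[0.006,0,0.0003,0]],
])

```text
t: 7.85
eef_pos: [0.5809, 0.0716, 0.2804]
ee_rot: [3.141, 0.001, 1.768]
force: [-1.4, -3.3, 7.4]
width: 0.0002
```

```bash
cat >> h.py <<'E'
def look(save=None,grip=4):
    # force in wrench axes over a few readings, and rectified view
    F=[]
    for i in range(grip):
        im,d,P,p=cloud('wrist'); s=arm.get_state(); F.append(s['force'])
    F=np.array(F); th=np.radians(-78.3); e=np.array([np.cos(th),np.sin(th)]); r=np.array([-e[1],e[0]])
    print('t',s['t'],'Fx(wrench)',(F[:,:2]@e).round(1),'Fy',(F[:,:2]@r).round(1),'Fz',F[:,2].round(1),'pos',np.round(s['eef_pos'],4))
    if save: cv2.imwrite(save,rectify(im,p,[.566,.1035],th,.098)[:,:,::-1])
    return im,P,p
E
python3 -c "from h import *; look('pics/r4.png')"
```

```text
t 8.05 Fx(wrench) [3.5 3.6 3.1 3.1] Fy [-2.3 -2.1 -3.2 -2.4] Fz [8.5 7.5 8.1 7.8] pos [0.5809 0.0718 0.2804]
```

View pics/r4.png

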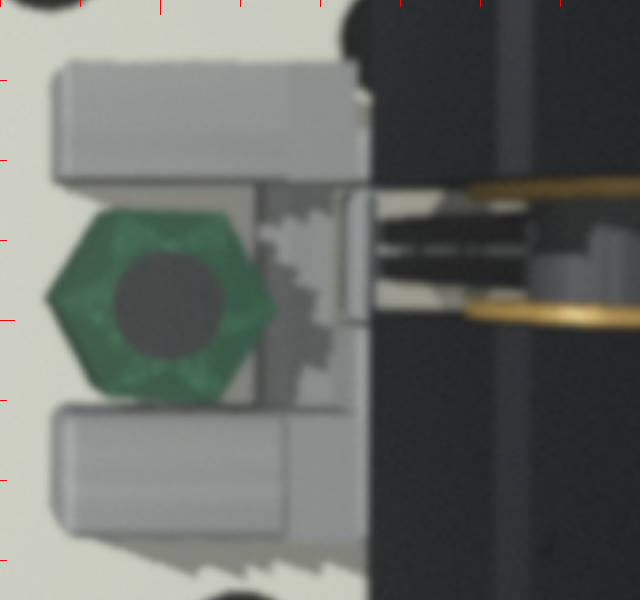

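The view shows the nut still in place at (170,300) and the jaw face moved down to about row 183. The drag reads 3.3 N and the press 8 N. I'll finish this stroke and start the next.

Call:
play_rows([
  [[0.0015,-0.0001,0,0],[0.003,-0.0002,0,0],[0.0045,-0.0003,0,0],[0.006,-0.0003,0,0],[0.007,-0.0003,0,0]],
])

```text
t: 8.68
eef_pos: [0.5794, 0.0784, 0.2804]
ee_rot: [3.141, 0.001, 1.768]
force: [-0.7, -4.6, 7.4]
width: 0.0007
```

Call:
play_rows([
  [[0,0,-0.004,0],[-0.013,0,-0.004,0],[-0.013,0,-0.002,0],[-0.013,0,-0.001,0],[-0.013,0,-0.0004,0]],
])

```text
t: 9.3
eef_pos: [0.5817, 0.0659, 0.2803]
ee_rot: [-3.141, 0.001, 1.768]
force: [-2.1, -2.9, 8.5]
width: 0.0004
```

Call:
play_rows([
  [[0,0,0.0004,0],[0,-0.0002,0.0004,0],[0,-0.0002,0.0004,0]],
])

```text
t: 9.68
eef_pos: [0.5816, 0.0659, 0.2803]
ee_rot: [3.141, 0.001, 1.768]
force: [-2.2, -3.4, 8.3]
width: 0.0009
```

Call:
play_rows([
  [[0.0014,0,0,0],[0.0028,0,0,0],[0.0042,0,0,0],[0.0056,0,0,0],[0.007,0,0,0]],
])

```text
t: 10.3
eef_pos: [0.5802, 0.0726, 0.2803]
ee_rot: [3.141, 0.001, 1.768]
force: [-2.1, -4.1, 8.4]
width: 0.0007
```

Call:
play_rows([
  [[0.0014,0,0,0],[0.0028,0,0,0],[0.0042,0,0,0],[0.0056,0,0,0],[0.0065,0,0,0]],
])

```text
t: 10.92
eef_pos: [0.5788, 0.0791, 0.2803]
ee_rot: [3.141, 0.001, 1.768]
force: [-2.6, -4.5, 8.1]
width: 0.0001
```

```bash
python3 -c "from h import *; look('pics/r5.png',2)"
```

```text
t 11.025 Fx(wrench) [2.6 2.7] Fy [-1.8 -3.5] Fz [7.9 8.3] pos [0.5788 0.0791 0.2803]
```

View pics/r5.png

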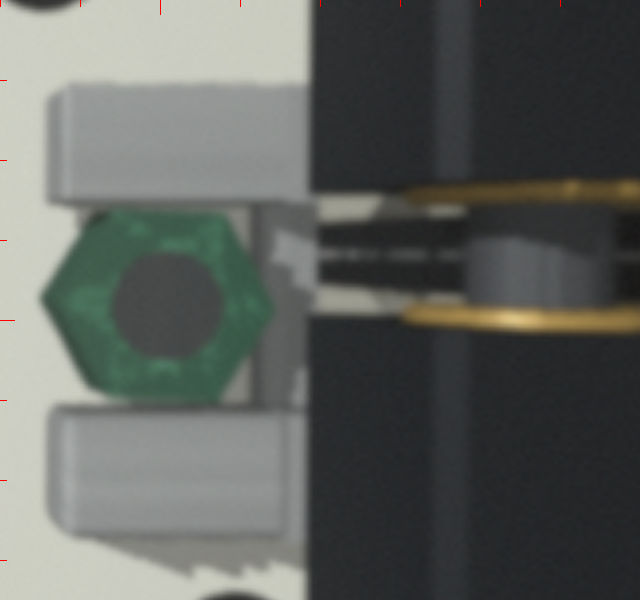

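No slip so far: the moving jaw's outer edge went from row 60 to 85, i.e. 3.1 mm for 26 mm of drag. The jaw face (row 203) is nearly on the nut (row 208). I'll re-stroke and then track the edge and force in small steps.

Call:
play_rows([
  [[0,0,-0.004,0],[-0.0135,0,-0.004,0],[-0.0135,0,-0.002,0],[-0.0135,0,-0.0008,0],[-0.0135,0,-0.0002,0]],
])

```text
t: 11.65
eef_pos: [0.5815, 0.0659, 0.2802]
ee_rot: [-3.141, 0.001, 1.768]
force: [-1.8, -2.6, 8.2]
width: 0.0004
```

Call:
play_rows([
  [[0,0,0.0002,0],[0,0,0.0002,0],[0.001,0,0.0002,0],[0.002,0,0.0002,0],[0.002,0,0.0002,0]],
])

```text
t: 12.28
eef_pos: [0.5811, 0.0678, 0.2803]
ee_rot: [3.142, 0.001, 1.768]
force: [-2.0, -4.2, 8.3]
width: 0.0003
```

```bash
cat >> h.py <<'E'
def edges(k=4):
    F=[];E=[];th=np.radians(-78.3); e=np.array([np.cos(th),np.sin(th)]); r=np.array([-e[1],e[0]])
    for i in range(k):
        im,d,P,p=cloud('wrist'); s=arm.get_state(); F.append(s['force'])
        g=cv2.cvtColor(rectify(im,p,[.566,.1035],th,.098),cv2.COLOR_RGB2GRAY).astype(float)
        def edge(rows,cols):
            pr=g[rows[0]:rows[1],cols[0]:cols[1]].mean(1); dg=np.abs(np.gradient(cv2.GaussianBlur(pr[:,None],(1,9),0).ravel())); dg[:6]=dg[-6:]=0
            j=dg.argmax(); a=slice(max(j-5,0),j+6); return rows[0]+(dg[a]*np.arange(len(dg))[a]).sum()/dg[a].sum()
        E.append([edge((50,130),(100,250)),edge((390,425),(230,262))])
        hsv=cv2.cvtColor(im,cv2.COLOR_RGB2HSV); m=((hsv[...,0]>60)&(hsv[...,0]<100)&(hsv[...,1]>70)).astype(np.uint8)
    F=np.array(F)
    print('t',round(s['t'],2),'Fx %.2f Fy %.2f Fz %.2f'%((F[:,:2]@e).mean(),(F[:,:2]@r).mean(),F[:,2].mean()),'std',F.std(0).round(1),'pos',np.round(s['eef_pos'],4),'jaw outer row, fixed face row',np.mean(E,0).round(2),'std',np.std(E,0).round(2))
    return im,P,p
E
python3 -c "from h import *; edges(4)"
```

```text
t 12.47 Fx 2.79 Fy -2.71 Fz 8.82 std [0.5 0.6 0.4] pos [0.581  0.0677 0.2803] jaw outer row, fixed face row [ 83.14 413.7 ] std [0.   0.03]
```

Call:
play_rows([
  [[0.001,0,0,0],[0.002,0,0,0],[0.003,0,0,0],[0.003,0,0,0]],
])

```text
t: 12.98
eef_pos: [0.5805, 0.0706, 0.2803]
ee_rot: [-3.142, 0.001, 1.768]
force: [-3.0, -4.4, 8.6]
width: 0.0007
```

```bash
python3 -c "from h import *; edges(4)"
```

```text
t 13.18 Fx 2.93 Fy -2.73 Fz 8.47 std [0.4 0.5 0.5] pos [0.5804 0.0706 0.2803] jaw outer row, fixed face row [ 83.94 413.4 ] std [0.01 0.02]
```

Call:
play_rows([
  [[0.001,0,0,0],[0.002,0,0,0],[0.003,0,0,0],[0.003,0,0,0]],
])

```text
t: 13.68
eef_pos: [0.5799, 0.0736, 0.2803]
ee_rot: [-3.141, 0.001, 1.768]
force: [-2.2, -4.3, 9.2]
width: 0.0007
```

```bash
python3 -c "from h import *; edges(4)"
```

```text
t 13.88 Fx 3.70 Fy -3.14 Fz 9.06 std [0.2 0.7 0.3] pos [0.5799 0.0735 0.2803] jaw outer row, fixed face row [ 84.11 413.65] std [0.01 0.1 ]
```

Call:
play_rows([
  [[0.001,-0.0003,0,0],[0.002,-0.0006,0,0],[0.0025,-0.0006,0,0],[0.0025,-0.0006,0,0]],
])

```text
t: 14.38
eef_pos: [0.5791, 0.076, 0.2804]
ee_rot: [3.141, 0.001, 1.768]
force: [0.8, -4.1, 7.6]
width: 0.0006
```

```bash
python3 -c "
from h import *; im,P,p=edges(4)
cv2.imwrite('pics/r6.png',rectify(im,p,[.566,.1035],np.radians(-78.3),.098)[:,:,::-1])"
```

```text
t 14.57 Fx 4.36 Fy -1.20 Fz 7.83 std [0.3 0.3 0.6] pos [0.5791 0.0759 0.2804] jaw outer row, fixed face row [ 84.88 413.83] std [0.02 0.02]
```

View pics/r6.png

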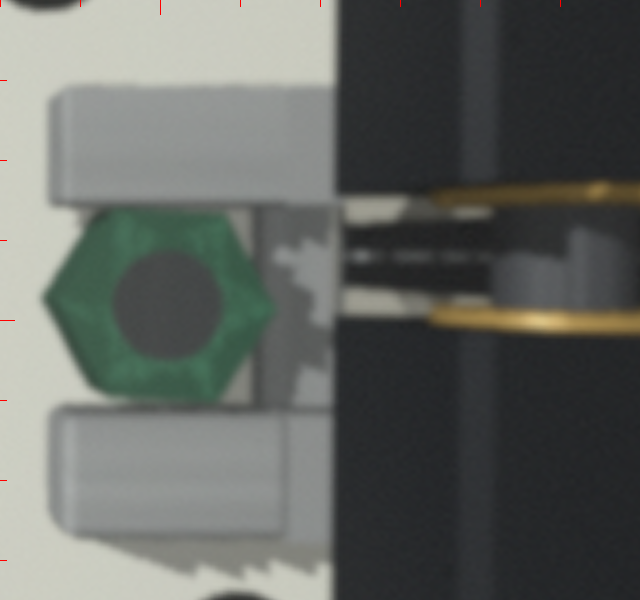

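The jaw face (row 204) is at the nut (row 208), but the nut looks turned about 3° relative to the jaws, so the jaws may be bearing on its corners. I'll lift off and measure that.

Call:
play_rows([
  [[0,0,-0.005,0],[-0.006,0,-0.015,0],[-0.012,0,-0.03,0],[-0.012,0,-0.03,0],[-0.012,0,-0.03,0]],
])

```text
t: 15.2
eef_pos: [0.581, 0.0646, 0.3095]
ee_rot: [3.141, -0.0, 1.768]
force: [0.3, -0.1, -0.9]
width: 0.0004
```

```bash
cat >> h.py <<'E'
TH=np.radians(-78.3); O=[.566,.1035]
def analyse(im,p,th=TH,o=O):
    R_=rectify(im,p,o,th,.098); hsv=cv2.cvtColor(R_,cv2.COLOR_RGB2HSV)
    m=((hsv[...,0]>60)&(hsv[...,0]<100)&(hsv[...,1]>70)).astype(np.uint8)
    c=max(cv2.findContours(m,cv2.RETR_EXTERNAL,cv2.CHAIN_APPROX_NONE)[0],key=cv2.contourArea); c=cv2.convexHull(c)
    f=np.zeros_like(m); cv2.drawContours(f,[c],-1,1,-1); M=cv2.moments(f); cx,cy=M['m10']/M['m00'],M['m01']/M['m00']
    y,x=np.nonzero(f); a=np.arctan2(-(y-cy),x-cx); rr=np.hypot(x-cx,y-cy)
    ph=np.angle((rr**6*np.exp(6j*a)).sum())/6
    g=cv2.cvtColor(R_,cv2.COLOR_RGB2GRAY).astype(np.float32); g=cv2.GaussianBlur(g,(0,0),1.5); gy=np.abs(cv2.Sobel(g,cv2.CV_32F,0,1))
    def line(r0,r1,c0,c1):
        cols=np.arange(c0,c1,4); rows=[]
        for k in cols:
            w=gy[r0:r1,k]; j=w.argmax(); s=slice(max(j-4,0),j+5); rows.append(r0+(w[s]*np.arange(len(w))[s]).sum()/w[s].sum())
        q=np.polyfit(cols,rows,1); res=np.abs(np.polyval(q,cols)-rows); k=res<=np.median(res)*2.5+.2; q=np.polyfit(cols[k],np.array(rows)[k],1)
        return round(float(-np.degrees(np.arctan(q[0]))),2),round(float(np.polyval(q,170)),1)
    j0=line(40,130,90,260)
    print('nut corner phase deg %.2f (0=flats aligned) centre mm (%.2f,%.2f)'%(np.degrees(ph),cx/8-20,40-cy/8),'nut rows at centre col',np.nonzero(f[:,int(cx)])[0][[0,-1]],'jaw outer',j0,'fixed outer',line(500,560,110,180))
    return R_
E
python3 - <<'E'
from h import *
for f in ('w2','w3'):
    z=np.load(f'pics/{f}.npz'); p=cam('wrist'); p['position']=z['pos']; p['attitude']=z['att']; analyse(z['im'],p)
im,P,p=edges(3); R_=analyse(im,p); cv2.imwrite('pics/r7.png',R_[:,:,::-1]); np.savez('pics/w7.npz',im=im,pos=p['position'],att=p['attitude'],P=P)
E
```

```text
nut corner phase deg -2.09 (0=flats aligned) centre mm (1.14,2.30) nut rows at centre col [208 395] jaw outer (0.21, 53.7) fixed outer (-12.17, 549.4)
nut corner phase deg -2.25 (0=flats aligned) centre mm (0.67,1.89) nut rows at centre col [217 394] jaw outer (-0.84, 57.7) fixed outer (17.02, 539.0)
t 15.35 Fx -0.60 Fy -0.22 Fz -0.12 std [0.1 0.5 0.2] pos [0.5809 0.0647 0.3091] jaw outer row, fixed face row [ 84.33 414.72] std [0.36 0.05]
nut corner phase deg -2.45 (0=flats aligned) centre mm (0.69,1.99) nut rows at centre col [215 395] jaw outer (0.97, 84.3) fixed outer (16.18, 539.3)
```

View pics/r7.png

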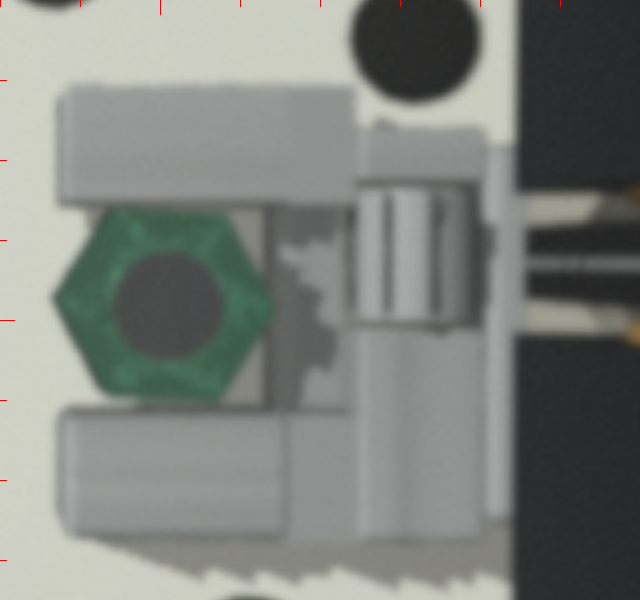

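The wrench sits in place and the jaw is nearly closed, but the nut is about 2.3° clockwise of the jaws, so they bear on its corners. I'll nudge the handle a couple of degrees clockwise to align it, then re-tighten.

Call:
play_rows([
  [[-0.03,0.007,0,8],[-0.06,0.0167,0,16],[-0.075,0.0167,0,22],[-0.075,0.0167,0.02,22],[-0.075,0.0167,0.048,22]],
])

```text
t: 15.98
eef_pos: [0.6125, -0.0058, 0.2613]
ee_rot: [3.14, -0.001, 1.384]
force: [0.5, -0.6, 0.4]
width: 0.0001
```

Call:
play_rows([
  [[0,0,0,0],[0,0,0,0]],
])

```text
t: 16.23
eef_pos: [0.6124, -0.0054, 0.262]
ee_rot: [3.142, 0.0, 1.384]
force: [-0.2, 0.2, 1.3]
width: 0.0005
```

```bash
python3 - <<'E'
from h import *
im,P,p=look(None,2); s=arm.get_state(); print(s['q'].round(3),s['ee_rot'])
cv2.imwrite('pics/w8.png',im[:,:,::-1])
d=s['eef_pos'][:2]-np.array(O)-np.array([.000,-.001]); e=np.array([np.cos(TH),np.sin(TH)]); print('tip in wrench frame',d@e,d@np.array([-e[1],e[0]]))
E
```

```text
t 16.325 Fx(wrench) [ 0.1 -1. ] Fy [0.8 0.6] Fz [0.5 0.2] pos [ 0.6125 -0.0054  0.2625]
[ 0.31   0.381 -0.308  0.    -0.88   2.645] [ 3.14045674e+00 -5.22798894e-04  1.38424046e+00]
tip in wrench frame 0.11503581129659714 0.023644195331796382
```

Call:
play_rows([
  [[0,0,0.003,0],[-0.0008,-0.0019,0.003,0],[-0.0016,-0.0038,0.003,0],[-0.0023,-0.0055,0.003,0]],
])

```text
t: 16.82
eef_pos: [0.6063, -0.0069, 0.2587]
ee_rot: [3.141, -0.0, 1.384]
force: [0.3, -0.4, 0.1]
width: 0.0004
```

Call:
play_rows([
  [[-0.0004,-0.0009,0,0],[-0.0008,-0.0019,0,0],[-0.0012,-0.0028,0,0]],
])

```text
t: 17.2
eef_pos: [0.6034, -0.0076, 0.2586]
ee_rot: [3.141, 0.0, 1.384]
force: [1.1, -0.6, 0.1]
width: 0.0003
```

```bash
python3 - <<'E'
from h import *
im,P,p=look(None,2); cv2.imwrite('pics/w9.png',im[:,:,::-1])
s=arm.get_state();d=s['eef_pos'][:2]-np.array(O)-np.array([.000,-.001]); e=np.array([np.cos(TH),np.sin(TH)]); print('tip in wrench frame',d@e,d@np.array([-e[1],e[0]]))
E
```

```text
t 17.3 Fx(wrench) [1.1 1.2] Fy [-0.2  0.4] Fz [0.4 0.8] pos [ 0.6033 -0.0076  0.2585]
tip in wrench frame 0.11532737952602723 0.014199773802119627
```

Call:
play_rows([
  [[-0.0004,-0.0009,0,0],[-0.0008,-0.0019,0,0],[-0.0012,-0.0028,0,0]],
])

```text
t: 17.68
eef_pos: [0.6003, -0.0082, 0.2585]
ee_rot: [-3.142, 0.0, 1.384]
force: [1.1, -0.7, 0.3]
width: 0.0006
```

```bash
python3 - <<'E'
from h import *
p0=cam('wrist'); im0=cv2.imread('pics/w9.png')[:,:,::-1].copy()
im,P,p=look(None,4); cv2.imwrite('pics/w10.png',im[:,:,::-1])
A=analyse(im0,p0); B=analyse(im,p)
cv2.imwrite('pics/r10.png',B[:,:,::-1])
E
```

```text
t 17.875 Fx(wrench) [1.9 1.6 0.9 0.4] Fy [-0.3  0.9  0.3  0. ] Fz [1.2 0.9 0.4 0. ] pos [ 0.6003 -0.0082  0.2585]h.py:75: RuntimeWarning: invalid value encountered in scalar divide
  w=gy[r0:r1,k]; j=w.argmax(); s=slice(max(j-4,0),j+5); rows.append(r0+(w[s]*np.arange(len(w))[s]).sum()/w[s].sum())
Traceback (most recent call last):
  File "h.py", line 78, in analyse
    j0=line(40,130,90,260)
  File "h.py", line 76, in line
    q=np.polyfit(cols,rows,1); res=np.abs(np.polyval(q,cols)-rows); k=res<=np.median(res)*2.5+.2; q=np.polyfit(cols[k],np.array(rows)[k],1)
                                                                                                    ~~~~~~~~~~^^^^^^^^^^^^^^^^^^^^^^^^^^^^^
TypeError: expected non-empty vector for x
```

View pics/w10.png

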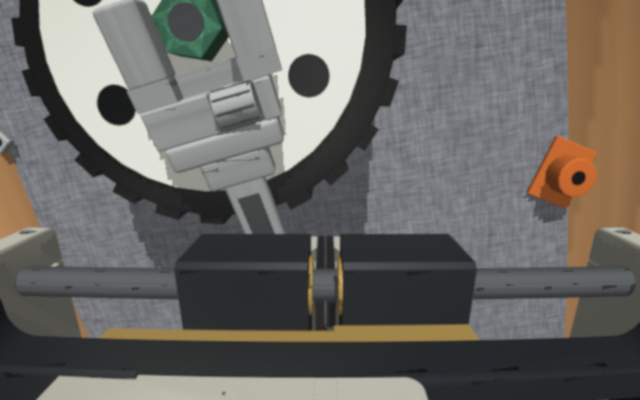

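```bash
python3 - <<'E'
from h import *
p=cam('wrist'); im=cv2.imread('pics/w10.png')[:,:,::-1].copy(); s=arm.get_state()
T1=(rot(s['ee_rot']),np.array(s['eef_pos']))
def shift(e,pos0): # camera pose if TCP was at pos0 with same yaw
    q=dict(p); q['position']=np.array(p['position'])+np.array(pos0)-T1[1]; return q
im8=cv2.imread('pics/w8.png')[:,:,::-1].copy(); p8=shift(None,[.6125,-.0054,.2625])
A=[rectify(i,q,O,TH,.098,xr=(-10,80),yr=(-35,40)) for i,q in ((im8,p8),(im,p))]
g=[cv2.cvtColor(a,cv2.COLOR_RGB2GRAY) for a in A]
m=np.zeros_like(g[0]); m[60:560,200:460]=255
W=np.eye(2,3,dtype=np.float32)
cc,W=cv2.findTransformECC(g[0],g[1],W,cv2.MOTION_EUCLIDEAN,(3,300,1e-6),m,5)
print('ecc',cc,'rot deg (image +cw = cw from above)',np.degrees(np.arctan2(W[1,0],W[0,0])),W[:,2])
# nut phase
for a in A:
    hsv=cv2.cvtColor(a,cv2.COLOR_RGB2HSV); k=((hsv[...,0]>60)&(hsv[...,0]<100)&(hsv[...,1]>70)); print(k.sum(),np.argwhere(k).min(0),np.argwhere(k).max(0))
cv2.imwrite('pics/r10.png',np.hstack([cv2.resize(a,None,fx=.5,fy=.5) for a in A])[:,:,::-1])
E
```

```text
ecc 0.783238556709859 rot deg (image +cw = cw from above) 2.5237641 [19.482302    0.07797044]
23400 [203   0] [398 216]
21114 [194   6] [398 217]
```

View pics/r10.png

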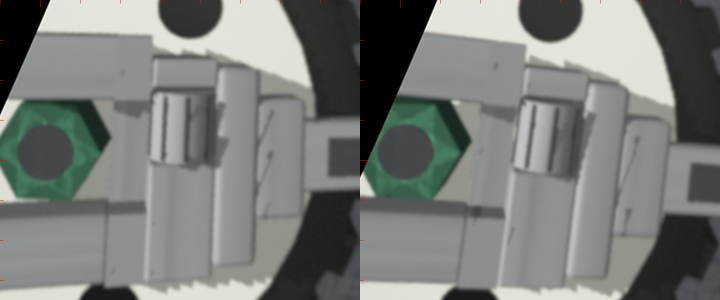

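```bash
python3 - <<'E'
from h import *
p=cam('wrist'); s=arm.get_state()
T1=np.array(s['eef_pos']); im=cv2.imread('pics/w10.png')[:,:,::-1].copy()
im8=cv2.imread('pics/w8.png')[:,:,::-1].copy(); p8=dict(p); p8['position']=np.array(p['position'])+np.array([.6125,-.0054,.2625])-T1
z=np.load('pics/w7.npz'); p7=dict(p); p7['position']=z['pos']; p7['attitude']=z['att']
for nm,i,q in (('w7',z['im'],p7),('w8',im8,p8),('w10',im,p)):
    a=rectify(i,q,O,TH,.0985,xr=(-10,80),yr=(-35,40)); hsv=cv2.cvtColor(a,cv2.COLOR_RGB2HSV)
    k=((hsv[...,0]>60)&(hsv[...,0]<100)&(hsv[...,1]>70))
    cols=np.arange(50,130,2); top=[np.nonzero(k[:,c])[0][0] for c in cols]; bot=[np.nonzero(k[:,c])[0][-1] for c in cols]
    g=cv2.GaussianBlur(cv2.cvtColor(a,cv2.COLOR_RGB2GRAY).astype(np.float32),(0,0),1.5); gy=np.abs(cv2.Sobel(g,cv2.CV_32F,0,1))
    def ln(r0,r1,c0,c1):
        c=np.arange(c0,c1,3); r=r0+gy[r0:r1,c0:c1:3].argmax(0); q_=np.polyfit(c,r,1)
        for _ in range(3):
            e=np.abs(np.polyval(q_,c)-r); q_=np.polyfit(c[e<=np.median(e)+.6],r[e<=np.median(e)+.6],1)
        return round(float(np.degrees(np.arctan(q_[0]))),2),round(float(np.polyval(q_,100)),1)
    f=lambda y:(round(float(np.degrees(np.arctan(np.polyfit(cols,y,1)[0]))),2),round(float(np.polyval(np.polyfit(cols,y,1),100)),1))
    print(nm,'cw-slope deg,row: jaw outer',ln(50,115,130,270),'fixed face',ln(385,430,120,200),'head bottom',ln(500,580,130,200),'nut top',f(top),'nut bot',f(bot))
E
```

```text
w7 cw-slope deg,row: jaw outer (1.14, 82.6) fixed face (-0.68, 415.0) head bottom (3.64, 567.3) nut top (2.59, 217.0) nut bot (3.55, 393.9)
w8 cw-slope deg,row: jaw outer (1.8, 62.5) fixed face (-29.26, 443.3) head bottom (-2.55, 570.7) nut top (0.21, 202.4) nut bot (4.04, 394.3)
w10 cw-slope deg,row: jaw outer (7.05, 58.8) fixed face (-24.44, 439.8) head bottom (9.68, 557.7) nut top (-19.35, 197.9) nut bot (3.46, 393.1)
```

The handle rotated about 5° while the nut stayed put, so there is still some play (jaw opening about 24.7 mm). The wrench is now slightly past alignment. Tightening the worm from here will square it up, so I'm going back to the worm.

Call:
play_rows([
  [[0.003,0.008,0,0],[0.003,0.008,-0.03,0],[0.003,0.008,-0.051,0],[0.035,-0.014,-0.051,-9],[0.0689,-0.0357,-0.051,-17.3]],
])

```text
t: 18.5
eef_pos: [0.5781, 0.0668, 0.3096]
ee_rot: [3.141, -0.0, 1.689]
force: [0.7, 0.9, -0.0]
width: 0.0004
```

Call:
play_rows([
  [[0,0,0,0],[0,0,0,0]],
])

```text
t: 18.75
eef_pos: [0.5784, 0.0665, 0.3095]
ee_rot: [-3.141, 0.0, 1.686]
force: [-0.8, -0.5, 0.4]
width: 0.0005
```

```bash
cat >> h.py <<'E'
def lines(im,p,th,o):
    a=rectify(im,p,o,th,.0985); hsv=cv2.cvtColor(a,cv2.COLOR_RGB2HSV)
    k=((hsv[...,0]>60)&(hsv[...,0]<100)&(hsv[...,1]>70)); ys,xs=np.nonzero(k)
    f=np.zeros(k.shape,np.uint8); c=max(cv2.findContours(k.astype(np.uint8),0,2)[0],key=cv2.contourArea); cv2.drawContours(f,[cv2.convexHull(c)],-1,1,-1)
    ys,xs=np.nonzero(f); cx,cy=xs.mean(),ys.mean(); cols=np.arange(int(cx)-40,int(cx)+41,2)
    g=cv2.GaussianBlur(cv2.cvtColor(a,cv2.COLOR_RGB2GRAY).astype(np.float32),(0,0),1.5); gy=np.abs(cv2.Sobel(g,cv2.CV_32F,0,1))
    def fit(c,r):
        q=np.polyfit(c,r,1)
        for _ in range(3):
            e=np.abs(np.polyval(q,c)-r); q=np.polyfit(c[e<=np.median(e)+.6],r[e<=np.median(e)+.6],1)
        return round(float(np.degrees(np.arctan(q[0]))),2),round(float(np.polyval(q,170)),1)
    ln=lambda r0,r1,c0,c1: fit(np.arange(c0,c1,3),r0+gy[r0:r1,c0:c1:3].argmax(0))
    T=fit(cols,np.array([np.nonzero(f[:,x])[0][0] for x in cols])); B=fit(cols,np.array([np.nonzero(f[:,x])[0][-1] for x in cols]))
    print('cw slope,row@170: jaw outer',ln(50,125,100,260),'fixed face',ln(395,430,225,265),'nut top',T,'bot',B,'nut c mm',round(cx/8-20,2),round(40-cy/8,2))
    return a
E
python3 - <<'E'
from h import *
im,P,p=look(None,1); np.savez('pics/w11.npz',im=im,P=P,pos=p['position'],att=p['attitude'])
z=np.load('pics/w7.npz'); p7=dict(p); p7['position']=z['pos']; p7['attitude']=z['att']
lines(z['im'],p7,TH,O)
for dt in (-5.1,-3.5): 
    th=TH+np.radians(dt); nc=np.array([.568,.1033]); e=np.array([np.cos(th),np.sin(th)]); r=np.array([-e[1],e[0]]); o=nc-.0007*e-.002*r
    print(dt,o); a=lines(im,p,th,o); 
cv2.imwrite('pics/r11.png',a[:,:,::-1])
k=(P[...,2]>.1005)&(P[...,2]<.106)&(np.hypot(P[...,0]-.577,P[...,1]-.072)<.02); print('worm cloud',np.median(P[k],0),k.sum(), (P[k].min(0)+P[k].max(0))/2)
k=(z['P'][...,2]>.1005)&(z['P'][...,2]<.106)&(np.hypot(z['P'][...,0]-.58,z['P'][...,1]-.073)<.02); print('old worm cloud',np.median(z['P'][k],0))
E
```

```text
t 18.8 Fx(wrench) [-0.3] Fy [-0.1] Fz [-0.2] pos [0.5784 0.0661 0.3094]
cw slope,row@170: jaw outer (-1.45, 84.8) fixed face (-0.0, 415.0) nut top (2.52, 214.9) bot (4.07, 394.3) nut c mm 0.61 2.01
-5.1 [0.5659328  0.10376549]
cw slope,row@170: jaw outer (0.55, 83.8) fixed face (2.34, 404.7) nut top (-4.64, 213.5) bot (-2.02, 394.6) nut c mm 0.67 2.04
-3.5 [0.56592061 0.10370759]
cw slope,row@170: jaw outer (2.27, 84.1) fixed face (1.47, 408.0) nut top (-3.57, 213.9) bot (-0.0, 395.0) nut c mm 0.68 2.02
worm cloud [0.57924885 0.07178487 0.10141938] 350 [0.57911156 0.07150287 0.1020427 ]
old worm cloud [0.58087847 0.07337629 0.10142497]
```

View pics/r11.png

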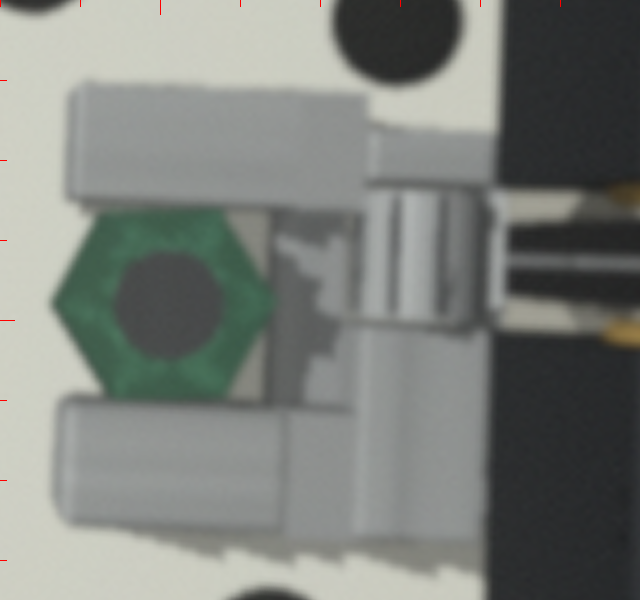

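The wrench is now about 4° clockwise past the nut flats, nut unmoved. I press and roll again; the squeeze and the finger friction both turn it back into line.

Call:
play_rows([
  [[0,0,0.015,0],[0,0,0.026,0],[0,0,0.028,0],[0,0,0.0285,0],[0,0,0.029,0]],
])

```text
t: 19.42
eef_pos: [0.5779, 0.0656, 0.2805]
ee_rot: [-3.14, 0.001, 1.686]
force: [-3.3, -1.4, 7.3]
width: 0.0006
```

Call:
play_rows([
  [[0,0,0.0003,0],[0,0,0.0003,0],[0,0,0.0003,0]],
])

```text
t: 19.8
eef_pos: [0.5779, 0.0656, 0.2805]
ee_rot: [-3.141, 0.001, 1.686]
force: [-3.3, -0.6, 7.6]
width: 0.0005
```

Call:
play_rows([
  [[0.001,0,0.0002,0],[0.002,0,0.0002,0],[0.003,0,0.0002,0],[0.004,0,0.0002,0],[0.004,0,0.0002,0]],
])

```text
t: 20.42
eef_pos: [0.5775, 0.0692, 0.2804]
ee_rot: [-3.141, 0.001, 1.686]
force: [-2.9, -3.4, 8.3]
width: 0.0005
```

```bash
cat >> h.py <<'E'
def chk(k=4,dt=-5.1):
    F=[]
    for i in range(k): im,d,P,p=cloud('wrist'); s=arm.get_state(); F.append(s['force'])
    F=np.array(F); th=TH+np.radians(dt); nc=np.array([.568,.1033]); e=np.array([np.cos(th),np.sin(th)]); r=np.array([-e[1],e[0]]); o=nc-.0007*e-.002*r
    print('t',round(s['t'],2),'Fx %.2f Fy %.2f Fz %.2f'%((F[:,:2]@e).mean(),(F[:,:2]@r).mean(),F[:,2].mean()),'pos',np.round(s['eef_pos'],4))
    lines(im,p,th,o)
E
python3 -c "from h import *; chk()"
```

```text
t 20.62 Fx 3.10 Fy -2.74 Fz 7.75 pos [0.5775 0.0692 0.2804]
cw slope,row@170: jaw outer (1.0, 85.3) fixed face (0.0, 406.0) nut top (-3.74, 212.6) bot (-2.41, 395.3) nut c mm 0.37 2.05
```

Call:
play_rows([
  [[0.001,0,0,0],[0.002,0,0,0],[0.003,0,0,0],[0.003,0,0,0]],
])

```text
t: 21.12
eef_pos: [0.5771, 0.0721, 0.2804]
ee_rot: [-3.14, 0.002, 1.686]
force: [-3.4, -3.5, 7.7]
width: 0.0004
```

```bash
python3 -c "from h import *; chk()"
```

```text
t 21.32 Fx 3.44 Fy -3.01 Fz 7.47 pos [0.5771 0.0722 0.2804]
cw slope,row@170: jaw outer (0.2, 85.5) fixed face (0.92, 405.1) nut top (-3.26, 212.4) bot (-1.04, 395.4) nut c mm 0.26 2.06
```

Call:
play_rows([
  [[0,-0.0003,0.0002,0],[0.001,-0.0006,0.0003,0],[0.002,-0.0006,0.0003,0],[0.003,-0.0006,0.0003,0],[0.003,-0.0006,0.0003,0]],
])

```text
t: 21.95
eef_pos: [0.5766, 0.0752, 0.2804]
ee_rot: [3.142, 0.001, 1.686]
force: [-0.7, -3.4, 7.6]
width: 0.0007
```

```bash
python3 -c "from h import *; chk()"
```

```text
t 22.15 Fx 3.81 Fy -2.13 Fz 8.23 pos [0.5766 0.0752 0.2804]
cw slope,row@170: jaw outer (0.6, 86.1) fixed face (1.05, 404.9) nut top (-3.68, 212.6) bot (-1.84, 395.7) nut c mm 0.18 2.07
```

```bash
cat >> h.py <<'E'
def frame(f):
    z=np.load(f); p=cam('wrist'); p['position']=z['pos']; p['attitude']=z['att']; return z['im'],p
def fr(dt):
    th=TH+np.radians(dt); nc=np.array([.568,.1033]); e=np.array([np.cos(th),np.sin(th)]); r=np.array([-e[1],e[0]]); return th,nc-.0007*e-.002*r
def ecc(A,B,box,guess=(0,0)):
    g=[cv2.cvtColor(a,cv2.COLOR_RGB2GRAY) for a in (A,B)]; r0,r1,c0,c1=box
    m=np.zeros_like(g[0]); m[r0:r1,c0:c1]=255; W=np.float32([[1,0,guess[0]],[0,1,guess[1]]])
    cc,W=cv2.findTransformECC(g[0],g[1],W,cv2.MOTION_EUCLIDEAN,(3,200,1e-6),m,5)
    c=np.array([170,(r0+r1)/2,1]); d=W@c-c[:2]
    return round(cc,3),'cw deg %.2f'%np.degrees(np.arctan2(W[1,0],W[0,0])),'shift mm at box mid x %.2f y(down) %.2f'%tuple(d/8)
def compare(im,p,ref='pics/w7.npz',dt=0,g=0):
    i0,p0=frame(ref); A=rectify(i0,p0,*fr(0),.0985); B=rectify(im,p,*fr(dt),.0985)
    print(ref,'nut',ecc(A,B,(195,405,50,275))); print('  fixed',ecc(A,B,(400,540,60,270))); print('  jaw',ecc(A,B,(50 if g==0 else 30,208 if g==0 else 182,50,330 if g==0 else 300),(0,g)))
E
python3 - <<'E'
from h import *
im,d,P,p=cloud(); np.savez('pics/w12.npz',im=im,P=P,pos=p['position'],att=p['attitude'])
compare(*frame('pics/w7.npz'),ref='pics/w3.npz',g=26); compare(*frame('pics/w11.npz')); compare(im,p)
E
```

```text
Traceback (most recent call last):
  File "h.py", line 113, in compare
    i0,p0=frame(ref); A=rectify(i0,p0,*fr(0),.0985); B=rectify(im,p,*fr(dt),.0985)
                        ~~~~~~~^^^^^^^^^^^^^^^^^^^^
  File "h.py", line 35, in rectify
    W=np.c_[np.array(o)+(X.ravel()[:,None]*e+Y.ravel()[:,None]*r)/1e3,np.full(X.size,z)]
                         ~~~~~~~~~~~~~~~~~^~
ValueError: operands could not be broadcast together with shapes (384000,1) (2,2)
```

```bash
sed -i 's/rectify(i0,p0,\*fr(0),.0985); B=rectify(im,p,\*fr(dt),.0985)/rectify(i0,p0,*fr(0)[::-1],.0985); B=rectify(im,p,*fr(dt)[::-1],.0985)/' h.py
python3 - <<'E'
from h import *
im,p=frame('pics/w12.npz')
for a,k in ((frame('pics/w7.npz'),dict(ref='pics/w3.npz',g=26)),(frame('pics/w11.npz'),{}),((im,p),{}),(frame('pics/w11.npz'),dict(dt=-5)),((im,p),dict(dt=-5))):
    try: compare(*a,**k)
    except Exception as e: print(str(e)[:80])
E
```

```text
pics/w3.npz nut (0.966, 'cw deg -3.80', 'shift mm at box mid x -0.03 y(down) -0.02')
  fixed (0.993, 'cw deg -0.01', 'shift mm at box mid x 0.17 y(down) -0.01')
  jaw (0.987, 'cw deg -0.59', 'shift mm at box mid x 0.15 y(down) 3.25')
pics/w7.npz nut (0.97, 'cw deg 5.05', 'shift mm at box mid x -0.03 y(down) -0.06')
  fixed (0.912, 'cw deg 5.57', 'shift mm at box mid x 1.05 y(down) -0.77')
  jaw (0.995, 'cw deg 5.88', 'shift mm at box mid x 2.54 y(down) 0.26')
pics/w7.npz nut (0.954, 'cw deg 5.49', 'shift mm at box mid x -0.93 y(down) -0.05')
  fixed (0.905, 'cw deg 5.35', 'shift mm at box mid x 1.08 y(down) -0.87')
  jaw (0.993, 'cw deg 5.80', 'shift mm at box mid x 1.67 y(down) 0.43')
pics/w7.npz nut (0.969, 'cw deg 0.20', 'shift mm at box mid x -0.06 y(down) -0.11')
  fixed (0.92, 'cw deg 1.30', 'shift mm at box mid x 0.45 y(down) -1.15')
  jaw (0.997, 'cw deg 1.07', 'shift mm at box mid x 0.72 y(down) 0.05')
pics/w7.npz nut (0.952, 'cw deg 0.49', 'shift mm at box mid x -0.98 y(down) -0.00')
  fixed (0.892, 'cw deg 0.88', 'shift mm at box mid x 0.30 y(down) -1.26')
  jaw (0.979, 'cw deg 0.63', 'shift mm at box mid x -0.60 y(down) 0.38')
```

Call:
play_rows([
  [[0,-0.0003,0.0002,0],[0.001,-0.0006,0.0003,0],[0.002,-0.0008,0.0003,0],[0.003,-0.0008,0.0003,0],[0.003,-0.0008,0.0003,0]],
])

```text
t: 22.82
eef_pos: [0.576, 0.0783, 0.2804]
ee_rot: [3.14, 0.001, 1.686]
force: [0.7, -3.3, 7.4]
width: 0.0005
```

```bash
python3 - <<'E'
from h import *
chk(4); im,d,P,p=cloud(); np.savez('pics/w13.npz',im=im,P=P,pos=p['position'],att=p['attitude'])
i0,p0=frame('pics/w11.npz'); A=rectify(i0,p0,*fr(-5)[::-1],.0985)
for f in ('w12','w13'):
    B=rectify(*frame(f'pics/{f}.npz'),*fr(-5)[::-1],.0985)
    print(f,'jaw',ecc(A,B,(60,195,50,280)),'fixed',ecc(A,B,(412,530,70,270)),'nut',ecc(A,B,(225,380,70,230)))
E
```

```text
t 23.02 Fx 3.59 Fy 0.09 Fz 8.03 pos [0.5761 0.0783 0.2804]
cw slope,row@170: jaw outer (1.42, 88.2) fixed face (0.29, 403.3) nut top (-1.94, 213.6) bot (-1.6, 394.9) nut c mm 0.05 2.1
w12 jaw (0.99, 'cw deg -0.06', 'shift mm at box mid x -0.78 y(down) 0.27') fixed (0.985, 'cw deg 0.45', 'shift mm at box mid x 0.02 y(down) -0.00') nut (0.953, 'cw deg -0.98', 'shift mm at box mid x -0.93 y(down) 0.14')
w13 jaw (0.988, 'cw deg 0.17', 'shift mm at box mid x -0.90 y(down) 0.56') fixed (0.971, 'cw deg 0.15', 'shift mm at box mid x -0.04 y(down) -0.48') nut (0.925, 'cw deg -0.15', 'shift mm at box mid x -1.22 y(down) 0.03')
```

Contact is building: Fx is up, the jaw has moved another ~1 mm and the misalignment is shrinking. One more short stroke to firm up the squeeze.

Call:
play_rows([
  [[0,0,-0.005,0],[-0.011,0,-0.005,0],[-0.011,0,-0.002,0],[-0.011,0,-0.0008,0],[-0.011,0,0,0]],
])

```text
t: 23.7
eef_pos: [0.5765, 0.0676, 0.28]
ee_rot: [-3.141, 0.001, 1.686]
force: [-4.2, -2.0, 12.3]
width: 0.0003
```

Call:
play_rows([
  [[0.001,0,0,0],[0.002,0,0,0],[0.003,0,0,0],[0.003,0,0,0]],
])

```text
t: 24.2
eef_pos: [0.5762, 0.0704, 0.2802]
ee_rot: [-3.142, 0.001, 1.686]
force: [-2.4, -4.0, 9.6]
width: 0.0007
```

```bash
cat > c.py <<'E'
from h import *
import sys
chk(4); im,d,P,p=cloud(); f=f'pics/{sys.argv[1]}.npz'; np.savez(f,im=im,P=P,pos=p['position'],att=p['attitude'])
i0,p0=frame('pics/w11.npz'); A=rectify(i0,p0,*fr(-5)[::-1],.0985); B=rectify(im,p,*fr(-5)[::-1],.0985)
print('jaw',ecc(A,B,(60,195,50,280)),'fixed',ecc(A,B,(412,530,70,270)),'nut',ecc(A,B,(225,380,70,230)))
E
python3 c.py w14
```

```text
t 24.4 Fx 4.39 Fy -3.50 Fz 9.94 pos [0.5762 0.0704 0.2802]
cw slope,row@170: jaw outer (1.28, 88.8) fixed face (0.0, 403.0) nut top (-1.36, 213.3) bot (-1.81, 394.7) nut c mm 0.28 2.07
jaw (0.995, 'cw deg 0.04', 'shift mm at box mid x -0.51 y(down) 0.59') fixed (0.974, 'cw deg 0.26', 'shift mm at box mid x -0.19 y(down) -0.49') nut (0.97, 'cw deg 1.48', 'shift mm at box mid x -0.70 y(down) 0.01')
```

The jaw has now stopped moving while the drag force rose to 4.4 N, i.e. a squeeze of roughly 8–12 N. I lift off and plan the swing.

Call:
play_rows([
  [[0,0,-0.006,0],[0,0,-0.03,0],[0,0,-0.03,0]],
])

```text
t: 24.82
eef_pos: [0.5767, 0.0713, 0.3109]
ee_rot: [3.139, -0.001, 1.686]
force: [0.4, -0.2, -0.1]
width: 0.0007
```

```bash
cat > plan.py <<'E'
from h import *
import sys
N=np.array([.568,.1025])
def cen(th,off): th=np.radians(th); e=np.array([np.cos(th),np.sin(th)]); return N+.118*e+off*np.array([-e[1],e[0]])
def rows(pose0,yaw0,wps): # wps: (x,y,z,yawdeg)
    c,s=np.cos(yaw0),np.sin(yaw0); tx=np.array([c,s]); ty=np.array([s,-c])
    return [[round(float((np.array(w[:2])-pose0[:2])@tx),4),round(float((np.array(w[:2])-pose0[:2])@ty),4),round(float(pose0[2]-w[2]),4),round(float(np.degrees(yaw0)-w[3]),1)] for w in wps]
s=arm.get_state(); print(s['t'],s['eef_pos'].round(4),s['ee_rot'].round(3))
if __name__=='__main__':
    a=cen(-83.8,.024); z0=.258
    print('approach',rows(s['eef_pos'],s['ee_rot'][2],[(*(s['eef_pos'][:2]*.4+a*.6),.308,90),(*a,.308,85),(*a,.28,85),(*a,z0,85),(*a,z0,85)]))
    cur=np.array([*a,z0]); yaw=np.radians(85)
    for blk in ([(-83.8,.019),(-83.8,.016),(-86.5,.016),(-89.5,.016)],[(-93,.016),(-97,.016),(-101,.016),(-105,.016),(-108,.016)],[(-112,.016),(-116,.016),(-119,.016),(-122,.016)]):
        w=[(*cen(*b),z0,b[0]+168.8) for b in blk]; print(rows(cur,yaw,w)); cur=np.array(w[-1][:3]); yaw=np.radians(w[-1][3]); print(cur,np.degrees(yaw))
E
python3 plan.py
```

```text
24.825 [0.5767 0.0713 0.3109] [ 3.139e+00 -1.000e-03  1.686e+00]
approach [[-0.0517, 0.0109, 0.0029, 6.6], [-0.0862, 0.0181, 0.0029, 11.6], [-0.0862, 0.0181, 0.0309, 11.6], [-0.0862, 0.0181, 0.0529, 11.6], [-0.0862, 0.0181, 0.0529, 11.6]]
[[-0.001, -0.0049, 0.0, -0.0], [-0.0016, -0.0078, 0.0, -0.0], [-0.0032, -0.0132, 0.0, 2.7], [-0.0048, -0.0192, 0.0, 5.7]]
[ 0.58502912 -0.01535588  0.258     ] 79.30000000000001
[[-0.0021, -0.0069, 0.0, 3.5], [-0.0041, -0.015, 0.0, 7.5], [-0.0054, -0.0232, 0.0, 11.5], [-0.0062, -0.0315, 0.0, 15.5], [-0.0064, -0.0377, 0.0, 18.5]]
[ 0.5467529  -0.01466894  0.258     ] 60.80000000000001
[[-0.0024, -0.008, 0.0, 4.0], [-0.0043, -0.0161, 0.0, 8.0], [-0.0053, -0.0222, 0.0, 11.0], [-0.006, -0.0284, 0.0, 14.0]]
[ 0.5190383  -0.00604838  0.258     ] 46.80000000000002
```

Call:
play_rows([
  [[-0.052,0.011,0.003,6.6],[-0.086,0.018,0.003,11.6],[-0.086,0.018,0.031,11.6],[-0.086,0.018,0.053,11.6],[-0.086,0.018,0.053,11.6]],
])

```text
t: 25.45
eef_pos: [0.6035, -0.0125, 0.2545]
ee_rot: [-3.138, 0.001, 1.483]
force: [-0.3, 0.5, -0.9]
width: 0.0002
```

Call:
play_rows([
  [[-0.001,-0.005,0,0],[-0.0016,-0.008,0,0],[-0.003,-0.013,0,2.7],[-0.005,-0.019,0,5.7]],
])

```text
t: 25.95
eef_pos: [0.5844, -0.0155, 0.2573]
ee_rot: [3.14, -0.001, 1.383]
force: [1.5, 1.4, 0.5]
width: 0.0004
```

Call:
play_rows([
  [[0,0,0,0]],
])

```text
t: 26.08
eef_pos: [0.5842, -0.0156, 0.2573]
ee_rot: [3.141, -0.001, 1.384]
force: [-1.2, -0.0, 1.1]
width: 0.0006
```

```bash
cat >> h.py <<'E'
def nutwrench(save=None):
    im,d,P,p=cloud(); s=arm.get_state()
    # nut: top-face hexagon phase in world, masked by green convex hull
    R_=rectify(im,p,[.568,.1033],0,.0975,xr=(-25,25),yr=(-25,25)); hsv=cv2.cvtColor(R_,cv2.COLOR_RGB2HSV)
    m=((hsv[...,0]>60)&(hsv[...,0]<100)&(hsv[...,1]>70)).astype(np.uint8)
    c=cv2.convexHull(max(cv2.findContours(m,0,1)[0],key=cv2.contourArea)); f=np.zeros_like(m); cv2.drawContours(f,[c],-1,1,-1)
    y,x=np.nonzero(f); cx,cy=x.mean(),y.mean(); rr=np.hypot(x-cx,y-cy); a=np.arctan2(cy-y,x-cx)
    ph=np.degrees(np.angle((rr**6*np.exp(6j*a)).sum())/6)
    # wrench: fit line direction from jaw/head points above face, via PCA of mask-free cloud of grey raised points
    Q=P.reshape(-1,3); C=im.reshape(-1,3).astype(int); grey=(C.max(1)-C.min(1)<25)&(C.min(1)>90)
    k=grey&(Q[:,2]>.0905)&(Q[:,2]<.106)&(np.hypot(Q[:,0]-.568,Q[:,1]-.1033)<.16); W=Q[k][:,:2]
    rect=cv2.minAreaRect((W*1e4).astype(np.float32)); 
    r=np.hypot(*(W-[.568,.1033]).T); h=W[(r>.055)&(r<.15)]; hd=h.mean(0)-[.568,.1033] if len(h) else [0,0]
    print('t',round(s['t'],2),'nut area mm2 %.0f'%(f.sum()/64),'corner phase(mod60) %.1f'%(ph%60),'nut c',(cx/8-25).round(1),(25-cy/8).round(1),'| handle dir deg %.1f n %d'%(np.degrees(np.arctan2(hd[1],hd[0])),len(h)),'F',s['force'].round(1),'pos',s['eef_pos'].round(4))
    if save: np.savez(save,im=im,P=P,pos=p['position'],att=p['attitude'])
E
python3 - <<'E'
from h import *
import h
o=h.cloud
def fake(f):
    z=np.load(f); p=cam('wrist'); p['position']=z['pos']; p['attitude']=z['att']; return lambda *a:(z['im'],None,z['P'],p)
for f in ('w2','w7','w14'): h.cloud=fake(f'pics/{f}.npz'); nutwrench()
h.cloud=o; nutwrench('pics/w15.npz')
E
```

```text
t 26.07 nut area mm2 452 corner phase(mod60) 39.5 nut c 0.4 -0.5 | handle dir deg -79.5 n 2781 F [-1.2 -0.   1.1] pos [ 0.5842 -0.0156  0.2573]
t 26.07 nut area mm2 461 corner phase(mod60) 39.4 nut c 0.1 -0.2 | handle dir deg -75.6 n 38 F [-1.2 -0.   1.1] pos [ 0.5842 -0.0156  0.2573]
t 26.07 nut area mm2 484 corner phase(mod60) 39.1 nut c 0.0 0.2 | handle dir deg 0.0 n 0 F [-1.2 -0.   1.1] pos [ 0.5842 -0.0156  0.2573]
t 26.12 nut area mm2 224 corner phase(mod60) 38.1 nut c -0.1 -8.4 | handle dir deg -93.6 n 3807 F [-0.1  0.4  0. ] pos [ 0.5843 -0.0156  0.2571]
```

Call:
play_rows([
  [[-0.002,-0.007,0,3.5],[-0.004,-0.015,0,7.5],[-0.0054,-0.023,0,11.5],[-0.006,-0.0315,0,15.5],[-0.0064,-0.0375,0,18.5]],
])

```text
t: 26.75
eef_pos: [0.5467, -0.0151, 0.257]
ee_rot: [3.14, -0.0, 1.061]
force: [1.1, -2.4, 0.2]
width: 0.0004
```

Call:
play_rows([
  [[-0.0024,-0.008,0,4],[-0.0043,-0.016,0,8],[-0.0053,-0.022,0,11],[-0.0053,-0.022,0,11]],
])

```text
t: 27.25
eef_pos: [0.5246, -0.0089, 0.2568]
ee_rot: [3.141, -0.0, 0.871]
force: [1.0, -0.5, -0.6]
width: 0.0004
```

```bash
python3 -c "
from h import *; nutwrench('pics/w16.npz')"
```

```text
t 27.3 nut area mm2 235 corner phase(mod60) 7.1 nut c -3.8 -7.0 | handle dir deg -122.4 n 3701 F [ 0.1 -0.2 -0. ] pos [ 0.5248 -0.0088  0.2567]
```

Call:
play_rows([
  [[0.003,0.014,0,0],[0.003,0.014,-0.03,0],[0.003,0.014,-0.06,0],[0.05,0.014,-0.07,0],[0.055,0.014,-0.07,0]],
])

```text
t: 27.92
eef_pos: [0.5734, 0.0253, 0.3273]
ee_rot: [3.14, -0.002, 0.871]
force: [-0.7, -0.1, 0.1]
width: 0.0006
```

Call:
play_rows([
  [[0,0,0,0],[0,0,0,0]],
])

```text
t: 28.18
eef_pos: [0.5706, 0.0234, 0.3257]
ee_rot: [-3.141, 0.001, 0.869]
force: [0.2, -0.2, -0.9]
width: 0.0007
```

```bash
python3 - <<'E'
from h import *
nutwrench('pics/w17.npz'); s=arm.get_state(); print(s['ee_rot'],s['q'].round(2))
im,p=frame('pics/w17.npz')
i0,p0=frame('pics/w11.npz'); A=rectify(i0,p0,*fr(-5)[::-1],.0985)
for dt in (-39,-41,-43):
    th,o=fr(dt); lines(im,p,th,o)
    B=rectify(im,p,o,th,.0985)
    try: print(dt,'jaw',ecc(A,B,(60,195,50,280)),'fixed',ecc(A,B,(412,530,70,270)))
    except Exception as e: print(str(e)[:60])
E
```

```text
t 28.23 nut area mm2 464 corner phase(mod60) 0.8 nut c 0.2 -0.5 | handle dir deg -123.1 n 870 F [-0.9  0.  -0.1] pos [0.5705 0.0234 0.3258]
[-3.14088772e+00  1.12247693e-03  8.68760733e-01] [ 0.38  0.25 -0.33 -0.   -0.99  2.06]
cw slope,row@170: jaw outer (12.02, 79.7) fixed face (5.26, 401.8) nut top (4.71, 209.1) bot (2.02, 390.6) nut c mm 1.03 2.69
OpenCV(4.12.0) /io/opencv/modules/video/src/ecc.cpp:589: err
cw slope,row@170: jaw outer (9.16, 80.4) fixed face (6.09, 398.3) nut top (2.82, 209.3) bot (-1.03, 390.5) nut c mm 0.99 2.68
OpenCV(4.12.0) /io/opencv/modules/video/src/ecc.cpp:589: err
cw slope,row@170: jaw outer (2.1, 85.9) fixed face (4.26, 397.6) nut top (0.77, 209.3) bot (-2.42, 390.4) nut c mm 0.98 2.69
OpenCV(4.12.0) /io/opencv/modules/video/src/ecc.cpp:589: err
```

The nut has turned about 38.6° (phase 39.4 to 0.8) and the jaw opening is not larger than before. I'll add about 6° to reach an eighth of a turn.

Call:
play_rows([
  [[-0.03,0,0,0],[-0.055,0,0,0],[-0.055,0,0.035,0],[-0.055,0,0.07,0],[-0.055,0,0.07,0]],
])

```text
t: 28.85
eef_pos: [0.5339, -0.0189, 0.2545]
ee_rot: [-3.139, 0.004, 0.868]
force: [0.3, -0.0, 0.3]
width: 0.0003
```

Call:
play_rows([
  [[-0.0015,-0.007,0,0],[-0.003,-0.014,0,0],[-0.005,-0.019,0,2],[-0.006,-0.0235,0,4],[-0.007,-0.027,0,6]],
])

```text
t: 29.48
eef_pos: [0.5103, -0.0054, 0.2579]
ee_rot: [3.14, -0.003, 0.764]
force: [1.1, -0.6, -0.2]
width: 0.0006
```

Call:
play_rows([
  [[0,0,0,0],[0.003,0.014,0,0],[0.003,0.014,-0.03,0],[0.003,0.014,-0.06,0],[0.05,0.014,-0.07,0]],
])

```text
t: 30.1
eef_pos: [0.5561, 0.0173, 0.3291]
ee_rot: [3.14, -0.003, 0.763]
force: [0.3, 0.4, -0.4]
width: 0.0003
```

Call:
play_rows([
  [[0,0,0,0],[0,0,0,0],[0,0,0,0]],
])

```text
t: 30.48
eef_pos: [0.5556, 0.018, 0.3259]
ee_rot: [-3.141, 0.001, 0.764]
force: [-0.4, 0.1, -0.9]
width: 0.0002
```

```bash
python3 - <<'E'
from h import *
nutwrench('pics/w18.npz'); im,p=frame('pics/w18.npz'); P=np.load('pics/w18.npz')['P']
for dt in (-46,-48,-50): lines(im,p,*fr(dt))
# flatness of the wrench head top
k=(im.astype(int).max(2)-im.min(2)<25)&(im.min(2)>90)&(np.abs(P[...,2]-.098)<.0025)&(np.hypot(P[...,0]-.568,P[...,1]-.1033)<.06); Q=P[k]
c,*_=np.linalg.lstsq(np.c_[Q[:,:2]-Q[:,:2].mean(0),np.ones(len(Q))],Q[:,2],rcond=None); print('head tilt rad',np.hypot(*c[:2]).round(3),'z',c[2].round(4),len(Q))
for q in ('bearing_tube_mid','hex_driver_mid','pinion_cover_mid'):
    cams.grab_frame('scene') if q[0]=='b' else 0
    print(q,[(np.round(r['xyz'],3).tolist(),round(r['score'],2)) for r in finder.find_in('scene',q)[:2]])
E
```

```text
t 30.52 nut area mm2 466 corner phase(mod60) 54.0 nut c 0.1 -0.6 | handle dir deg -129.3 n 1092 F [-0.4 -0.5 -0.2] pos [0.5556 0.018  0.326 ]
cw slope,row@170: jaw outer (8.79, 82.0) fixed face (-1.78, 411.1) nut top (3.94, 208.3) bot (1.89, 390.7) nut c mm 1.22 2.67
cw slope,row@170: jaw outer (2.71, 86.2) fixed face (-2.8, 409.6) nut top (2.21, 208.4) bot (-1.05, 390.5) nut c mm 1.18 2.69
cw slope,row@170: jaw outer (0.69, 86.4) fixed face (-6.33, 410.8) nut top (1.04, 208.5) bot (-2.36, 390.4) nut c mm 1.16 2.69
head tilt rad 0.009 z 0.0979 6530
bearing_tube_mid [([0.613, 0.32, 0.034], 0.68)]
hex_driver_mid [([0.408, 0.294, 0.021], 0.86)]
pinion_cover_mid [([0.77, -0.018, 0.005], 0.79), ([0.609, 0.32, 0.034], 0.66)]
```

```bash
python3 - <<'E'
from h import *
from scipy.signal import find_peaks
for f,dt in (('w3',0),('w7',0),('w11',-5.7),('w14',-5.7),('w17',-43.5),('w18',-50.5)):
    im,p=frame(f'pics/{f}.npz'); a=rectify(im,p,*fr(dt)[::-1],.0985); g=cv2.GaussianBlur(cv2.cvtColor(a,cv2.COLOR_RGB2GRAY).astype(np.float32),(0,0),2)
    out=[]
    for c0,c1 in ((62,80),(235,260)):
        d=np.gradient(g[:,c0:c1].mean(1)); pk,_=find_peaks(np.abs(d),height=1.2); out.append([(int(k),round(float(d[k]),1)) for k in pk if 40<k<560])
    print(f,out)
s=rectify(*frame('pics/w18.npz'),*fr(-50.5)[::-1],.0985); cv2.imwrite('pics/r18.png',s[:,:,::-1])
E
```

```text
w3 [[(60, -3.1), (172, -3.4), (185, 6.0), (263, -4.2), (332, 3.2), (341, 3.9), (404, -5.9), (418, 2.0), (537, 3.5)], [(59, -3.9), (172, -3.6), (184, 2.2), (252, -1.3), (351, 1.4), (363, 1.2), (402, -3.2), (414, 3.9), (529, -2.1), (542, 1.5)]]
w7 [[(85, -2.6), (196, -2.6), (208, 6.6), (265, -4.2), (336, 3.5), (404, -6.2), (418, 2.1), (536, 3.7)], [(83, -3.8), (198, -3.6), (210, 2.4), (251, -1.3), (352, 1.3), (356, 1.3), (402, -3.2), (415, 3.9), (529, -2.0), (541, 1.3)]]
w11 [[(87, -2.4), (196, -1.6), (207, 4.6), (262, -3.0), (273, -2.7), (343, 4.1), (397, -5.3), (411, 1.5), (528, 2.5)], [(84, -4.3), (199, -3.3), (210, 2.0), (242, -1.3), (253, -1.4), (395, -3.4), (407, 4.0), (521, -1.8), (547, 5.1)]]
w14 [[(92, -3.0), (202, -3.3), (213, 6.5), (255, -3.2), (349, 4.1), (392, -7.5), (405, 2.9), (523, 3.7)], [(90, -4.7), (204, -4.3), (215, 2.6), (256, -1.5), (391, -3.1), (403, 4.2), (518, -2.3), (530, 1.5), (546, 5.6)]]
w17 [[(73, -2.6), (89, 1.2), (201, 1.6), (262, -3.2), (325, 3.9), (372, -3.3), (405, 1.6), (514, 1.8)], [(73, -4.4), (88, 5.1), (203, -1.6), (220, -1.3), (232, -1.6), (240, -1.4), (371, -3.6), (401, 3.4), (519, 4.0)]]
w18 [[(76, -3.0), (89, 1.4), (204, 2.2), (267, -3.8), (322, 4.2), (375, -1.9), (407, 1.4), (515, 1.6)], [(72, -4.6), (87, 5.5), (202, -1.7), (224, -2.0), (371, -3.7), (402, 3.3), (519, 4.2)]]
```

```bash
python3 - <<'E'
from h import *
for f,dt in (('w2',0),('w11',-5.7),('w17',-43.5),('w18',-50.5)):
    P=np.load(f'pics/{f}.npz')['P']; im=np.load(f'pics/{f}.npz')['im']; hsv=cv2.cvtColor(im,cv2.COLOR_RGB2HSV)
    g=(hsv[...,0]>60)&(hsv[...,0]<100)&(hsv[...,1]>70)&(np.hypot(P[...,0]-.568,P[...,1]-.103)<.03); n=(np.nanpercentile(P[g][:,:2],1,0)+np.nanpercentile(P[g][:,:2],99,0))/2
    k=(P[...,2]>.1005)&(P[...,2]<.106)&(np.hypot(P[...,0]-.568,P[...,1]-.103)<.05); w=np.median(P[k][:,:2],0); d=w-n
    th=TH+np.radians(dt); e=np.array([np.cos(th),np.sin(th)]); print(f,k.sum(),'worm from nut, wrench axes mm',(d@e*1e3).round(1),(d@[-e[1],e[0]]*1e3).round(1))
job_done()
print(arm.get_state()['t'])
E
```

```text
w2 304 worm from nut, wrench axes mm 31.3 6.3
w11 350 worm from nut, wrench axes mm 32.3 7.9
w17 352 worm from nut, wrench axes mm 32.1 7.6
w18 350 worm from nut, wrench axes mm 32.1 7.9
the job is handed in; nothing more can be done
the job is handed in; nothing more can be done
```

I closed the jaw on the nut by rolling the worm, swung the handle with closed fingers to turn the nut, let go and handed the job in. The clock was at about 31 s of the 72 s allowed.

**Last checks:**
- **Nut turn:** about 45° clockwise (0.79 rad), from the hexagon's angle in the pictures.
- **Jaw:** the gap between the faces looks the same as when I finished tightening. I put it at about 24 mm, but the images alone only bound it to about 22.2–24.7 mm.
- **Wrench position:** the worm sits at (32.1, 7.9) mm from the nut against a nominal (32, 8), so the wrench is centred on the nut to within a millimetre. The head tilt is 0.009 rad.
- **Robot and bystanders:** the fingers are clear of the wrench. The bystanders read within about 7 mm of the start, which I take as detector scatter.

**Less certain or in disagreement:**
- **Squeeze:** it can't be read directly. From the rise in drag force I put it at 8–12 N.
- **First tightening:** the nut sat a few degrees off the jaws, so I nudged the handle and re-tightened before the main swing. The nut did not move in that nudge.
- **Alignment:** the wrench finished about 3–5° clockwise of the nut's flats, so it is not perfectly square on them.
- **Edge fits:** one line fit of the fixed jaw face in the last picture was poor. I used the edge positions between the jaws instead.
- **Not seen by eye:** I had used all 12 pictures, so the final state was checked by measurement only.

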